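# Load the spacer well under its lift-and-slide hatch

## Robot

A 6-joint arm with a two-finger parallel gripper is mounted at the origin on the work surface. World frame = base frame: x ahead of the robot, y to its left, z up, the work surface at z = 0. Lengths are in m, angles in degrees, forces in N, time in s.
With the tool pointing down it reaches from about 0.375 to 0.825 m from the base axis. Payload 5.5 kg.
Tool frame: the origin (TCP) lies between the finger pads; the fingertips stand tip_extent ahead of it and the grasp point (between the pads) lies 6 mm ahead of it (tip_extent is the distance from the TCP to the fingertips, in m); x points along the fingers, y is the direction in which the jaws open and shut, and the axes are right-handed (so a half turn about x gives the same grasp; the last joint's range is limited). The gripper opens to 85 mm and grips with 20 to 120 N. Pads are 22 mm wide; open, the fingers measure 114 mm over their backs; the gripper's body (76 mm by 85 mm) begins 54 mm behind the grasp point. The pads swing forward as they close: fully open they stand 13 mm farther back than shut.
Start: joints at [-72.651, 17.962, -2.699, 69.339, 0, 90], TCP at [0.179, -0.573, 0.256] pointing down, gripper open.
Joint ranges: [-152.73, 152.73], [-39.44, 99.34], [-58.76, 71.6], [-118.89, 123.64], [-81.53, 83.1], [-180, 180]. Speed limits (degrees/s): [136.94, 136.94, 172.46, 180, 180, 180].

## Interface

Orientations are given as [roll, pitch, yaw] about the fixed x, y, z axes, in that order (R = Rz(yaw) Ry(pitch) Rx(roll)).
In Python, from rig import * gives the robot as it stands.
- The arm moves only by the tool move_arm, never from a script. Its argument "plan" is text: rows parted by semicolons, each of 7 numbers parted by spaces: the turn, a rotation vector about the tool's x, y, z in rad, then the shift along the tool's x, y, z in m, then the finger opening in m, from 0 to 0.0854. In form: ax ay az x y z gripper; .... A call has 1 to 8 rows; each row is the pose to reach, as a shift and turn from the pose commanded when the call began, along the tool's axes at that moment; what a row does not reach only later rows make up. A row lasts 1/12 s, in which the tool goes at most 41.7 mm and 7.16 degrees, less where a joint would pass 70% of its speed; a pose out of reach is approached as far as the arm can. A call with a gripper value outside its range is refused whole. The fingers move at their own pace and stop on an object; "grip_force" is the grip in N (left out, the last holds). Time passes only in rows, so rows that repeat a pose let the fingers close. It gives the time, the measured TCP pose, the force and the opening at its end, in the units of the state.
- sense(): the state, without advancing time (a new reading comes with each control period).
- snapshot(name): name is "scene" or "top"; returns a dict with "frame" (400x640x3 uint8, red, green, blue), "mtx" (3x3 intrinsics, pixels), "world_from_camera" (4x4, takes a point from camera to world coordinates). Camera axes: x right, y down, z forward; pixel columns grow to the right and rows downward; lengths in m; the calibration is good to about 2 mm. A picture is of the moment at which its call begins. There is no depth.
- sign_off(): hands the job in, once; it reports no verdict.
Trained networks look in a picture, given as the dict that the camera call returned (one of the last four; its "shot" number tells which), for a name from the list of things; names that differ only in an ending like _2 or _b are one class to them, and where a whole thing is asked for, a point or a joint stands for the part that bears it (a point fixed in the world has none). Each returns a list of dicts, best first, with "score" (0 to 1); they miss things now and then, are a little off and sometimes report something else, mostly with a low value. They report only what shows in the picture. A call takes as long as a camera call. They do not tell look-alikes from the thing itself.
- spot_in(picture, label): "bbox" ([left, top, width, height] in pixels, round what is visible of it).
- pinpoint(picture, label): "location" ([column, row] in pixels: a listed point, or the origin of a listed thing).
The state is a dict: "t": time; "q": joint angles; "dq": joint speeds; "effort": joint torques, N m; "ee_pos": TCP position; "eef_rot": TCP orientation; "force": force on the tool from outside, world axes, zero at the start; "moment": the same for the moment, N m; "gripper_width": finger opening in m.
Only numpy, scipy, OpenCV 4.12 (cv2) and the standard library are available. Lean on these libraries where they do the work, as an engineer would, in place of code of your own. Each camera call takes 0.05 s, during which the arm holds its last target.

## Task

Get the spacer well ready for the next run: swing the latch clear, lift the hatch off its seat, slide it fully open along its channels and leave it lying on the deck. Lay every U-shaped steel spacer from the bench flat in the well, then slide the hatch back, drop it fully home in its seat and swing the latch all the way back over it. Leave the can and the wrench where they are.

Things in the scene. Friction and masses are not known exactly. Their poses are not given: they have to be found in the camera images.
- well: Fixed grey steel loading well, 228 mm (x) by 394 mm (y, -258 to +136 mm). Origin: on the bench under the pit's centre; z up; yaw within 0.25 rad of the world's. Heights: pit floor 8, seat ledge 38, deck 46, channel lips' underside 61 and top 65 mm. Corner stops at y = +83 mm (|x| over 75 mm, 61 mm high) stop the lifted hatch. Latch end: y = +83 to +136 mm, 47 mm high.
- hatch: Loose aluminium hatch plate, 206 (x) by 160 (y) by 8 mm, 0.44 to 0.72 kg, starts seated, captive under the channel lips with 3 mm side play. Origin: centre of its underside; axes along the well's. To slide it must be lifted 8 to 15 mm off its seat (the deck is 8 mm higher, the lips stop it at 15). The end stop halts its origin at y = -170 mm in the well's frame.
- hatch_handle (a point): Centre of the hatch's handle bar: black bar 92 mm along x, 12 mm thick (y) and 12 mm high, on two end posts, its centre 40 mm above the hatch's underside (32 mm above its top face), with 26 mm free below the bar.
- latch (a joint): Latch bar on a vertical pivot, rad. 0 = shut, pointing along the well's -y over the hatch's edge; grows clockwise from above, towards the well's -x, to a stop at 1.6; clear of the hatch from 1.2. Starts 0 to 0.12; stays where left (0.12 N m friction). Bar 18 mm wide, 8 mm thick, 60 mm pivot to tip, 3 mm above the seated hatch.
- latch_pin (a point): On the axis of the latch's upright black grip pin, at a good height to grip: 75 mm above the bench. The pin is 14 mm in diameter, stands 32 mm tall from the bar's top (57 mm above the bench) to 89 mm above the bench, and is 50 mm from the pivot axis.
- latch_pivot (a point): On the latch's vertical pivot axis, at the height of the bar's top; at (0, 108 mm) in the well's frame.
- spacer0: U-shaped flat dark-steel spacer, 80 mm wide, 42 mm deep, 14 mm thick, 0.14 to 0.28 kg, lying flat, either face up; all alike, three or four present (absent: None). Origin: middle of the back bar (80 mm along y, 16 mm in x), mid-thickness, 7 mm above its support; z normal to the flat. Two legs 15 mm wide, at y = +/-32.5 mm, reach to x = +34 mm.
- spacer1: U-shaped flat dark-steel spacer, 80 mm wide, 42 mm deep, 14 mm thick, 0.14 to 0.28 kg, lying flat, either face up; all alike, three or four present (absent: None). Origin: middle of the back bar (80 mm along y, 16 mm in x), mid-thickness, 7 mm above its support; z normal to the flat. Two legs 15 mm wide, at y = +/-32.5 mm, reach to x = +34 mm.
- spacer2: U-shaped flat dark-steel spacer, 80 mm wide, 42 mm deep, 14 mm thick, 0.14 to 0.28 kg, lying flat, either face up; all alike, three or four present (absent: None). Origin: middle of the back bar (80 mm along y, 16 mm in x), mid-thickness, 7 mm above its support; z normal to the flat. Two legs 15 mm wide, at y = +/-32.5 mm, reach to x = +34 mm.
- spacer3: U-shaped flat dark-steel spacer, 80 mm wide, 42 mm deep, 14 mm thick, 0.14 to 0.28 kg, lying flat, either face up; all alike, three or four present (absent: None). Origin: middle of the back bar (80 mm along y, 16 mm in x), mid-thickness, 7 mm above its support; z normal to the flat. Two legs 15 mm wide, at y = +/-32.5 mm, reach to x = +34 mm.
- can: Bystander: upright blue can, 60 mm in diameter, 110 mm tall, beyond the work; origin under its centre.
- wrench: Bystander: steel wrench 170 mm long lying on the bench beyond the spacers; origin near its middle, x along its length.
- pit_floor (a point): Centre of the pit's flat floor, 8 mm above the bench. The pit is 184 mm (well's x) by 140 mm (well's y) with upright walls, 30 mm deep up to the ledge round its mouth; nothing inside. Spacers fit in two rows of two, or two high.
- seat (a point): Centre of the hatch's seat at ledge height, 38 mm above the bench: the seated hatch's origin lies here. The recess is 212 mm (x) by 166 mm (y), bounded on the -y side by the 8 mm step up to the deck.
- deck (a point): Where the fully open hatch's origin lies, on the deck 160 mm to the well's -y of the seat, 46 mm above the bench. The deck runs from y = -83 mm to an end stop at -250 mm in the well's frame. Channels along both sides (walls at x = +/-106 mm, lips reaching in to +/-94 mm) run its whole length and on past the seat.
There are look-alikes about, which are no part of the job. Leave any pink or red look-alike of the spacer1 alone.

How it is judged:
By the outcome, as a careful person would: the job done as asked, in the order asked, and still so for the second after the job is handed in, with the robot touching nothing.
Of spacer0, spacer1, spacer2, spacer3 only 3 to 4 are there at a start; the rules pass over those that are not, and their reading is None.
At some moment in a run one of spacer0, spacer1, spacer2, spacer3 may be knocked a few centimetres aside while the robot is not near it.
Once in a run the grip may slacken for a moment while it holds something.
It also fails if it takes over 208 s, if anything falls off the work surface, if the arm or the gripper's body presses on something with over 40 N, if the wrist force passes 120 N, or if a joint passes its speed limit or range.

## Working session

There is one attempt and no reset: what is moved stays moved. The work goes in short steps, Python scripts to look and compute and a tool call to move; the robot and the scene stay as the last step left them, time stands still between calls to the robot, and variables do not carry over. Pictures are saved under pics/ and viewed, and the job is handed in when it is done.

Besides the shell and the picture viewer there is one more tool, called after ">>>" as name(argument=value, ...) on one line, values as JSON. move_arm: Moves the arm, as the interface text tells. Its arguments: {"type":"object","properties":{"plan":{"type":"string"},"grip_force":{"type":"number"}},"required":["plan"]}

```bash
ls; mkdir -p pics; python3 - <<'E'
from rig import *
import cv2
s=sense(); print(s)
for n in("scene","top"):
    p=snapshot(n); cv2.imwrite(f"pics/{n}0.png",p["frame"][:,:,::-1]); print(n,p["mtx"].tolist(),p["world_from_camera"].round(4).tolist(),p["shot"])
    for l in ["well","hatch","hatch_handle","latch_pin","latch_pivot","spacer0","can","wrench","seat","deck","pit_floor"]:
        print(l,[(round(d["score"],2),[round(v) for v in d["location"]]) for d in pinpoint(p,l)][:7])
print(sense()["t"])
E
```

```text
pics
{'t': 0.0, 'q': array([-7.26529253e+01,  1.80039908e+01, -2.75397745e+00,  6.93384405e+01,
       -1.05104215e-03,  9.00007816e+01]), 'dq': array([-0.0024207 ,  0.01621926,  0.11548513,  0.01951253, -0.07925665,
       -0.03385721]), 'effort': array([-1.88272716e-03, -5.39585316e+01,  3.39750230e+01,  1.94117718e-02,
       -2.15283030e-04,  1.15127619e-06]), 'ee_pos': array([ 0.17873421, -0.57221209,  0.25543853]), 'eef_rot': array([-89.37460824,  89.90358559, 107.97168575]), 'force': array([-0.27121077, -0.4292519 ,  0.60778526]), 'moment': array([-0.02519657,  0.02948359, -0.00390268]), 'gripper_width': 0.08556834146675026}
scene [[475.1939290130735, 0.0, 322.05427876293163], [0.0, 475.1939290130735, 201.22377283601145], [0.0, 0.0, 1.0]] [[0.603, 0.4075, -0.6859, 1.3787], [0.7976, -0.3246, 0.5084, -0.4662], [-0.0155, -0.8536, -0.5207, 0.674], [0.0, 0.0, 0.0, 1.0]] 1
well [(0.61, [218, 259])]
hatch [(0.97, [222, 246])]
hatch_handle [(0.81, [217, 230]), (0.39, [219, 261])]
latch_pin [(0.63, [239, 221])]
latch_pivot [(0.8, [260, 222])]
spacer0 [(0.7, [388, 196]), (0.7, [357, 172]), (0.65, [441, 193]), (0.62, [407, 173]), (0.55, [312, 192])]
can [(0.83, [325, 285])]
wrench [(0.63, [406, 227])]
seat []
deck [(0.74, [146, 263])]
pit_floor []
top [[419.6046761332344, 0.0, 315.71187438208614], [0.0, 419.6046761332344, 203.23385339776794], [0.0, 0.0, 1.0]] [[0.0012, -0.9864, 0.1643, 0.4541], [-0.9998, 0.0021, 0.0203, 0.0748], [-0.0203, -0.1643, -0.9862, 1.0157], [0.0, 0.0, 0.0, 1.0]] 2
well []
hatch []
hatch_handle [(0.93, [421, 231])]
latch_pin []
latch_pivot [(0.64, [372, 233])]
spacer0 [(0.95, [210, 281]), (0.92, [273, 280]), (0.84, [211, 221]), (0.83, [168, 178]), (0.82, [162, 242])]
can [(0.59, [360, 144])]
wrench [(0.82, [248, 164])]
seat [(0.38, [209, 279])]
deck [(0.79, [487, 235])]
pit_floor [(0.26, [419, 237])]
1.2
```

View pics/scene0.png

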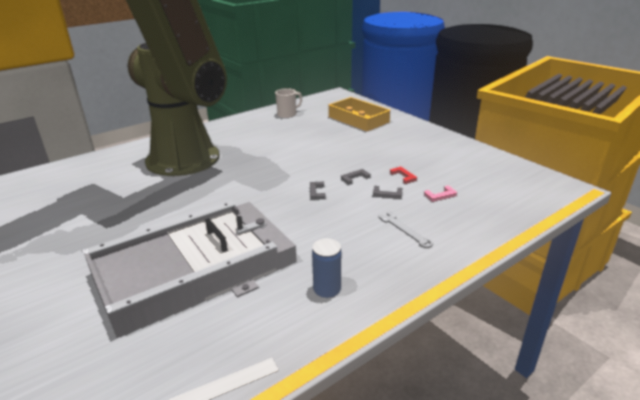

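View pics/top0.png

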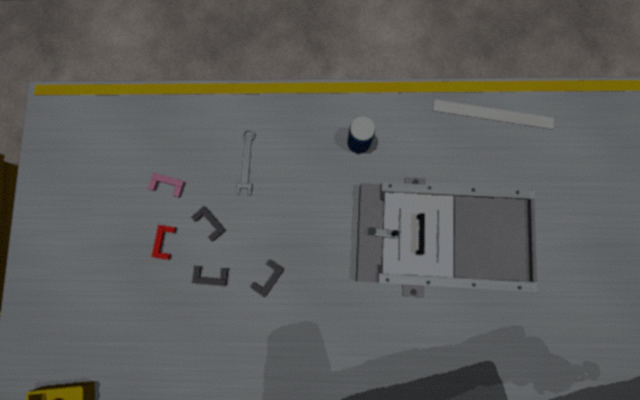

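```bash
python3 - <<'E'
import cv2
a=cv2.imread("pics/top0.png")
cv2.imwrite("pics/c1.png",cv2.resize(a[140:320,120:320],None,fx=4,fy=3.33,interpolation=cv2.INTER_CUBIC)[:600])
cv2.imwrite("pics/c2.png",cv2.resize(a[150:310,330:560],None,fx=3.4,fy=3.4,interpolation=cv2.INTER_CUBIC))
E
```

```text
(no output)
```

View pics/c1.png

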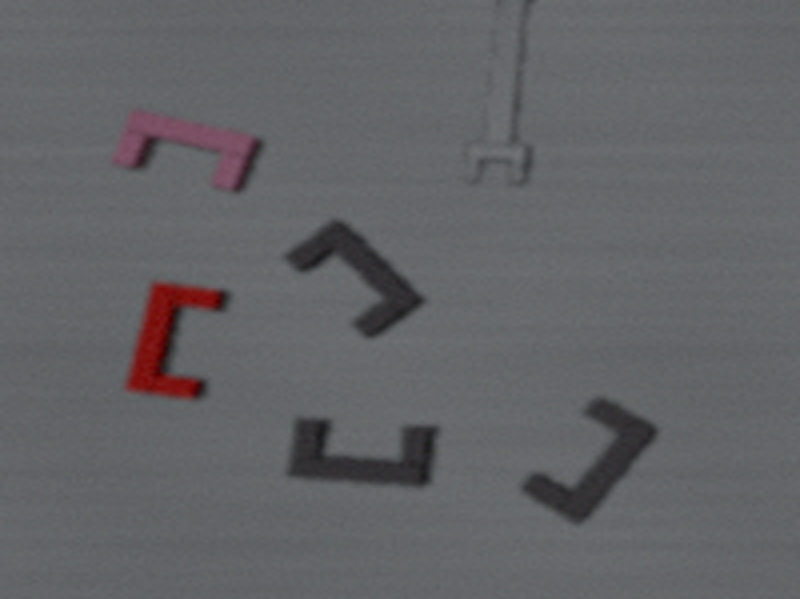

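View pics/c2.png

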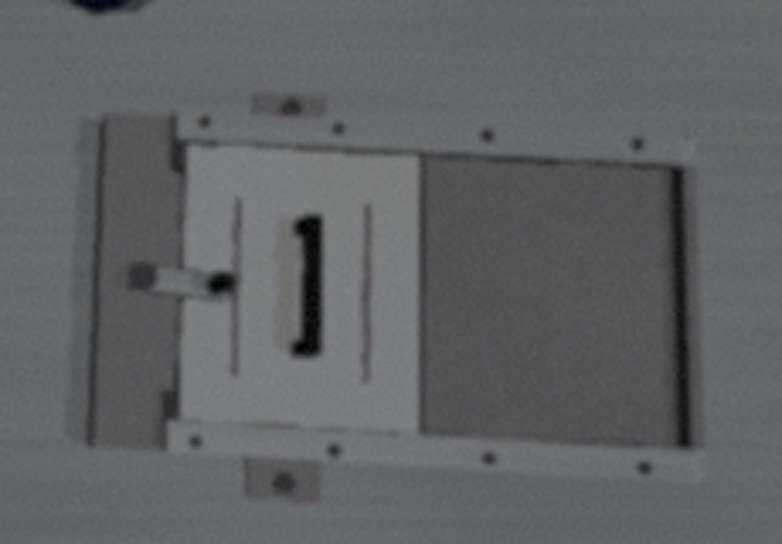

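Candidates in the top view are three dark U's at (211,221), (210,281) and (273,280), plus a red one at (163,242) and a pink one at (168,181), which are look-alikes to leave alone. The crop confirms three dark-steel spacers. The well lies at right, latch shut at (372-395,233), handle at (421,232). Next I'll fit the well pose.

```bash
cat > h.py <<'E'
import numpy as np, cv2, json
from scipy.spatial.transform import Rotation as Rn
from scipy.optimize import least_squares
def proj(p,P):
    P=np.atleast_2d(P); T=np.linalg.inv(p["world_from_camera"]); c=P@T[:3,:3].T+T[:3,3]
    u=c@p["mtx"].T; return u[:,:2]/u[:,2:]
def unproj(p,uv,z):
    uv=np.atleast_2d(uv); T=p["world_from_camera"]; d=np.c_[uv,np.ones(len(uv))]@np.linalg.inv(p["mtx"]).T@T[:3,:3].T
    o=T[:3,3]; return o+d*((z-o[2])/d[:,2])[:,None]
def w2(W,P):
    P=np.atleast_2d(P).astype(float); x,y,a=W; c,s=np.cos(a),np.sin(a)
    return np.c_[x+c*P[:,0]-s*P[:,1], y+s*P[:,0]+c*P[:,1], P[:,2]]
E
python3 - <<'E'
from rig import *
import rig; print([n for n in dir(rig) if not n.startswith('_')], getattr(rig,'tip_extent',None))
from h import *
t=snapshot("top"); s=snapshot("scene")
k=.001
obs=[(t,(372,233),(0,108,57),.7),(t,(421,231),(0,0,78),1),(t,(487,235),(0,-160,46),.5),
(t,(382.1,183.8),(114,83,65),.0),(t,(535,190.6),(114,-258,65),1),(t,(536.8,291.2),(-114,-258,65),1),
(s,(217,230),(0,0,78),.5),(s,(260,222),(0,108,57),.5)]
def f(W): return np.concatenate([w*(proj(p,w2(W,np.array(P)*k))[0]-uv) for p,uv,P,w in obs])
r=least_squares(f,[.4,-.17,0],loss='soft_l1'); W=r.x; print(W,f(W).round(1))
def draw(p,nm,box,sc):
    im=cv2.resize(p["frame"][:,:,::-1],None,fx=sc,fy=sc,interpolation=cv2.INTER_CUBIC)
    def poly(P,col):
        q=(proj(p,w2(W,np.array(P)*k))+.5)*sc-.5; cv2.polylines(im,[q.astype(np.int32)],True,col,1)
    poly([(x,y,65) for x,y in [(114,136),(114,-258),(-114,-258),(-114,136)]],(0,255,0))
    poly([(x,y,47) for x,y in [(114,136),(114,83),(-114,83),(-114,136)]],(255,255,0))
    poly([(x,y,46) for x,y in [(94,80),(94,-80),(-94,-80),(-94,80)]],(0,0,255))
    poly([(x,y,84) for x,y in [(46,6),(46,-6),(-46,-6),(-46,6)]],(255,0,255))
    x0,y0,x1,y1=[int(v*sc) for v in box]; cv2.imwrite(nm,im[y0:y1,x0:x1])
draw(t,"pics/o1.png",(330,150,560,310),3.4)
draw(s,"pics/o2.png",(70,180,310,340),3.3)
np.save("W.npy",W)
E
```

```text
['PlanningError', 'pinpoint', 'sense', 'sign_off', 'snapshot', 'spot_in', 'tip_extent'] 0.025
[ 0.54523581 -0.14123344 -0.06356198] [-0.3 -2.3  0.2  0.8  0.6  1.3  0.  -0.  -0.4 -0.8 -0.1  0.2 -0.6  0.
  0.2  0.2]
```

View pics/o1.png

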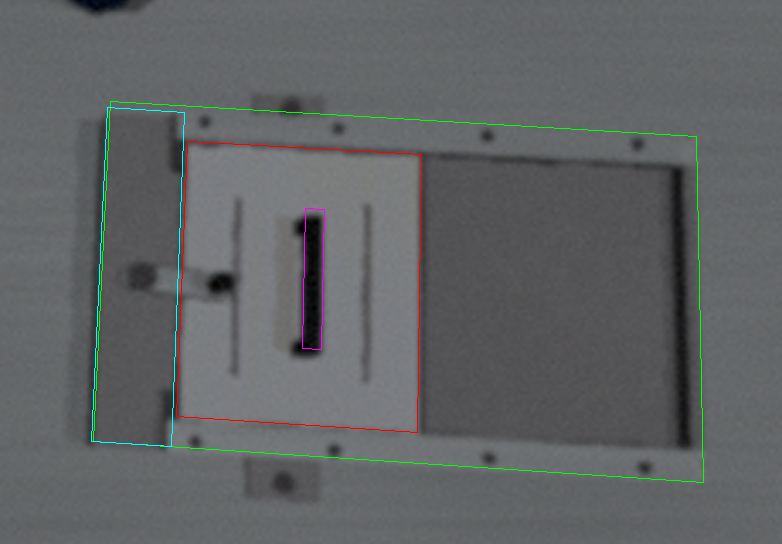

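View pics/o2.png

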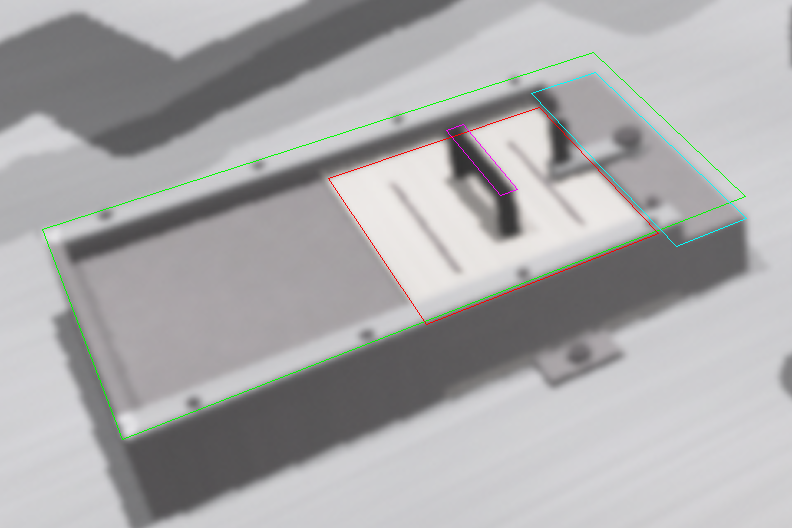

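```bash
python3 - <<'E'
from rig import *
from h import *
t=snapshot("top"); s=snapshot("scene")
k=.001
obs=[(t,(372,233),(0,108,57),.7),(t,(421.7,232.3),(0,0,84),1),(t,(487,235),(0,-160,46),.3),
(t,(382.1,183.3),(114,83,65),.5),(t,(379.4,283),(-114,83,65),.5),(t,(535,190.6),(114,-258,65),1),(t,(536.8,291.2),(-114,-258,65),1),
(t,(360.3,183.8),(114,136,47),1),(t,(356.5,280.3),(-114,136,47),1),
(s,(217,230),(0,0,78),.5),(s,(260,222),(0,108,57),.5),
(s,(107.3,312.7),(114,-258,65),1),(s,(83,249.7),(-114,-258,65),1),(s,(295.8,247.3),(114,136,47),.7)]
def f(W): return np.concatenate([w*(proj(p,w2(W,np.array(P)*k))[0]-uv) for p,uv,P,w in obs])
r=least_squares(f,[.4,-.17,0],loss='soft_l1'); W=r.x; print(W,f(W).round(1))
for cam in (t,s):
    def g(W): return np.concatenate([w*(proj(p,w2(W,np.array(P)*k))[0]-uv) for p,uv,P,w in obs if p is cam])
    print(least_squares(g,[.4,-.17,0],loss='soft_l1').x)
def draw(p,nm,box,sc):
    im=cv2.resize(p["frame"][:,:,::-1],None,fx=sc,fy=sc,interpolation=cv2.INTER_CUBIC)
    def poly(P,col):
        q=(proj(p,w2(W,np.array(P)*k))+.5)*sc-.5; cv2.polylines(im,[q.astype(np.int32)],True,col,1)
    poly([(x,y,65) for x,y in [(114,83),(114,-258),(-114,-258),(-114,83)]],(0,255,0))
    poly([(x,y,65) for x,y in [(94,83),(94,-258),(-94,-258),(-94,83)]],(0,255,0))
    poly([(x,y,47) for x,y in [(114,136),(114,83),(-114,83),(-114,136)]],(255,255,0))
    poly([(x,y,46) for x,y in [(94,80),(94,-80),(-94,-80),(-94,80)]],(0,0,255))
    poly([(x,y,84) for x,y in [(46,6),(46,-6),(-46,-6),(-46,6)]],(255,0,255))
    x0,y0,x1,y1=[int(v*sc) for v in box]; cv2.imwrite(nm,im[y0:y1,x0:x1])
draw(t,"pics/o3.png",(330,150,560,310),3.4)
draw(s,"pics/o4.png",(70,180,310,340),3.3)
np.save("W.npy",W)
E
```

```text
[ 0.54306111 -0.14051754 -0.05647903] [-0.5 -1.4 -0.2  0.2  0.3  0.9  1.1 -0.6  0.9 -0.3 -1.  -0.7  0.   0.4
  0.4 -1.2  0.1  0.6 -0.7 -0.2  0.  -0.1  0.2 -0.3 -0.5 -0.4 -0.  -1.6]
[ 0.54239136 -0.14042103 -0.05496161]
[ 0.54609873 -0.14076695 -0.06386929]
```

View pics/o3.png

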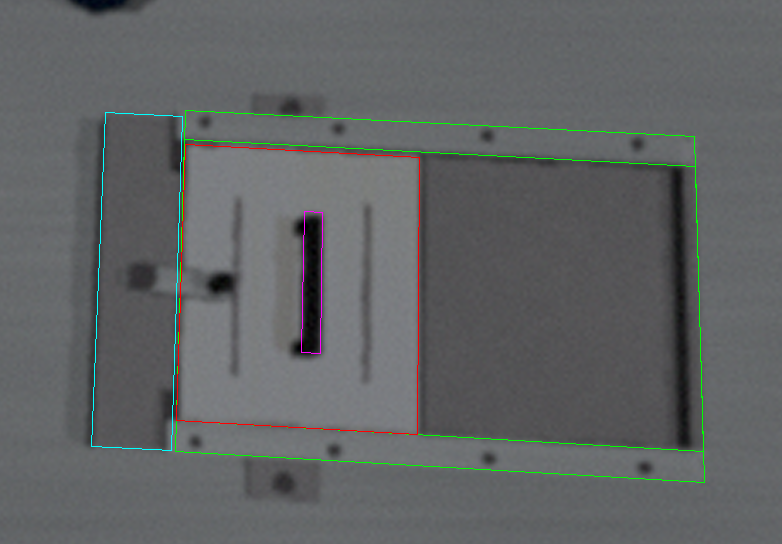

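View pics/o4.png

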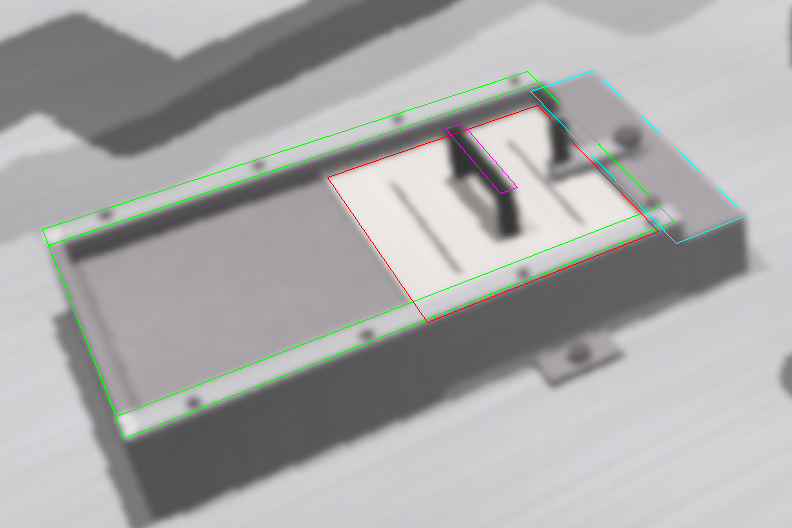

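```bash
cat >> h.py <<'E'
import os
def W_(): return np.load("W.npy")
def Rtool(s): return Rn.from_euler("xyz",s["eef_rot"],degrees=True)
def tgt(s,grasp,jaw,flip=None):
    """grasp: world grasp point (6mm ahead of TCP); jaw: world angle rad of tool y. prints turn+shift from measured pose"""
    R=Rtool(s); best=None
    for f in (0,np.pi):
        a=jaw+f; x=np.array([0,0,-1.]); y=np.array([np.cos(a),np.sin(a),0]); z=np.cross(x,y)
        G=Rn.from_matrix(np.c_[x,y,z]); rel=(R.inv()*G); rv=rel.as_rotvec()
        if best is None or np.linalg.norm(rv)<np.linalg.norm(best[0]): best=(rv,G)
    rv,G=best
    tcp=np.array(grasp)-G.apply([.006,0,0])
    sh=R.inv().apply(tcp-s["ee_pos"])
    n=max(np.linalg.norm(sh)/.0417,np.degrees(np.linalg.norm(rv))/7.16)
    print("turn",rv.round(4),"shift",sh.round(4),"rows",round(n,1))
def st(s):
    print("t",round(s["t"],2),"grasp",(s["ee_pos"]+Rtool(s).apply([.006,0,0])).round(4),"jaw",np.degrees(np.arctan2(*Rtool(s).apply([0,1,0])[[1,0]])).round(2),"q6",s["q"][5].round(1),"q1",s["q"][0].round(1),"F",s["force"].round(1),"w",round(s["gripper_width"],4))
E
python3 - <<'E'
from rig import *
from h import *
np.save("W.npy",[.5425,-.1405,-.053]); W=W_()
t=snapshot("top"); s=sense(); st(s)
pin=unproj(t,(395.3,233.2),.089)[0]; print("pin",pin)
c,n=np.cos(W[2]),np.sin(W[2]); d=pin[:2]-W[:2]; print("pin in well",c*d[0]+n*d[1],-n*d[0]+c*d[1])
pw=w2(W,[0,.058,.075])[0]; print(pw)
pw=(pw+pin)/2; pw[2]=.15
tgt(s,pw,W[2])
E
```

```text
t 1.45 grasp [ 0.1789 -0.5727  0.2503] jaw -72.65 q6 90.0 q1 -72.7 F [-0.3 -0.8  0.7] w 0.0854
pin [ 0.54115611 -0.08175865  0.089     ]
pin in well -0.004453840070702806 0.05858767215141832
[ 0.54557256 -0.08258144  0.075     ]
turn [-1.215  0.    -0.   ] shift [ 0.1003 -0.3595 -0.4942] rows 14.9
```

```bash
python3 - <<'E'
from rig import *
from h import *
W=W_(); s=sense()
tgt(s,[.541,-.0818,.16],W[2]-np.pi/4)
E
```

```text
turn [-0.4296  0.     -0.    ] shift [ 0.0903 -0.3606 -0.492 ] rows 14.8
```

>>> move_arm(plan="-0.2 0 0 0.03 -0.18 -0.246 0.045;-0.2 0 0 0.03 -0.18 -0.246 0.045;-0.2 0 0 0.03 -0.18 -0.246 0.045;-0.2 0 0 0.03 -0.18 -0.246 0.045;-0.2 0 0 0.03 -0.18 -0.246 0.045;-0.2 0 0 0.03 -0.18 -0.246 0.045;-0.2 0 0 0.03 -0.18 -0.246 0.045;-0.2 0 0 0.03 -0.18 -0.246 0.045")

```text
t: 2.12
ee_pos: [0.3619, -0.3236, 0.226]
eef_rot: [-140.2, 89.9, 68.8]
force: [-1.2, 0.2, 0.0]
gripper_width: 0.0447
```

```bash
python3 - <<'E'
from rig import *
from h import *
W=W_(); s=sense();st(s)
tgt(s,[.541,-.0818,.16],W[2]-np.pi/4)
E
```

```text
t 2.12 grasp [ 0.3619 -0.3236  0.22  ] jaw -60.99 q6 109.1 q1 -41.9 F [-1.2  0.2  0. ] w 0.0447
turn [-0.226  -0.0017  0.0011] shift [ 0.0606 -0.1245 -0.2738] rows 7.4
```

>>> move_arm(plan="-0.226 0 0 0.06 -0.1245 -0.274 0.045;-0.226 0 0 0.06 -0.1245 -0.274 0.045;-0.226 0 0 0.06 -0.1245 -0.274 0.045;-0.226 0 0 0.06 -0.1245 -0.274 0.045;-0.226 0 0 0.06 -0.1245 -0.274 0.045;-0.226 0 0 0.06 -0.1245 -0.274 0.045;-0.226 0 0 0.06 -0.1245 -0.274 0.045;-0.226 0 0 0.06 -0.1245 -0.274 0.045")

```text
t: 2.78
ee_pos: [0.5424, -0.0824, 0.1654]
eef_rot: [-155.2, 89.9, 66.8]
force: [-0.7, -0.7, -0.6]
gripper_width: 0.0448
```

```bash
python3 - <<'E'
from rig import *
from h import *
W=W_(); s=sense();st(s)
tgt(s,[.541,-.0818,.075],W[2]-np.pi/4)
for n in("scene",):
    p=snapshot(n); cv2.imwrite(f"pics/{n}1.png",cv2.resize(p["frame"][100:300,100:400,::-1],None,fx=2.6,fy=2.6))
E
```

```text
t 2.78 grasp [ 0.5424 -0.0823  0.1594] jaw -48.01 q6 129.3 q1 -8.7 F [-0.7 -0.7 -0.6] w 0.0448
turn [ 0.0004 -0.0017  0.0008] shift [ 0.0844 -0.0013  0.0008] rows 2.0
```

View pics/scene1.png

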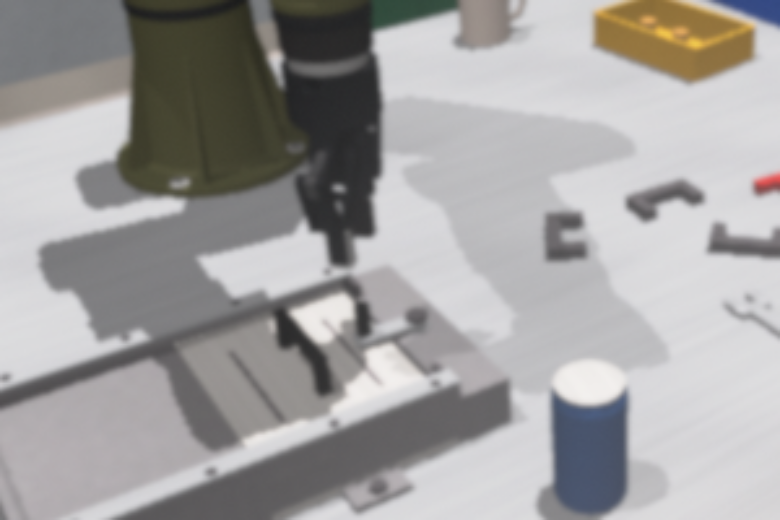

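>>> move_arm(plan="0 0 0 0.04 -0.0013 0.0008 0.045;0 0 0 0.08 -0.0013 0.0008 0.045;0 0 0 0.08 -0.0013 0.0008 0.045;0 0 0 0.08 -0.0013 0.0008 0.01;0 0 0 0.08 -0.0013 0.0008 0.005;0 0 0 0.08 -0.0013 0.0008 0.005;0 0 0 0.08 -0.0013 0.0008 0.005;0 0 0 0.08 -0.0013 0.0008 0.005", grip_force=30)

```text
t: 3.5
ee_pos: [0.5401, -0.0862, 0.0885]
eef_rot: [137.6, 89.8, -0.7]
force: [-1.1, 1.4, 6.9]
gripper_width: 0.0125
```

```bash
cat > latch.py <<'E'
from rig import *
from h import *
import sys
W=W_(); s=sense();st(s)
g=s["ee_pos"]+Rtool(s).apply([.006,0,0])
piv=w2(W,[0,.108,.057])[0]; d=g-piv; print("r",np.hypot(*d[:2]), "theta",np.arctan2(-(d[0]*np.cos(W[2])+d[1]*np.sin(W[2])),-(-d[0]*np.sin(W[2])+d[1]*np.cos(W[2]))))
a0,a1=map(float,sys.argv[1:3]); n=int(sys.argv[3])
for i in range(1,n+1):
    th=a0+(a1-a0)*i/n
    p=w2(W,[-.05*np.sin(th),.108-.05*np.cos(th),g[2]])[0]
    print(round(th,2),Rtool(s).inv().apply(p-g).round(4))
E
python3 latch.py 0.09 1.5 16
```

```text
t 3.5 grasp [ 0.5401 -0.0862  0.0825] jaw -48.26 q6 129.2 q1 -9.1 F [-1.1  1.4  6.9] w 0.0125
r 0.05416594159193314 theta 0.09801713230225319
0.18 [-0.     -0.0058 -0.0008]
0.27 [-0.     -0.0096  0.0016]
0.35 [-0.     -0.0135  0.0036]
0.44 [-0.0001 -0.0175  0.0053]
0.53 [-0.0001 -0.0217  0.0066]
0.62 [-0.0001 -0.026   0.0075]
0.71 [-0.0001 -0.0304  0.0081]
0.79 [-0.0001 -0.0348  0.0083]
0.88 [-0.0001 -0.0392  0.008 ]
0.97 [-0.0001 -0.0436  0.0074]
1.06 [-0.0001 -0.0479  0.0065]
1.15 [-0.0001 -0.0521  0.0051]
1.24 [-0.0001 -0.0561  0.0034]
1.32 [-0.0001 -0.06    0.0013]
1.41 [-0.0001 -0.0637 -0.0011]
1.5 [-0.0001 -0.0671 -0.0038]
```

```bash
python3 - <<'E'
from rig import *
from h import *
for n,b in(("scene",(180,160,330,280)),("top",(340,170,490,290))):
    p=snapshot(n); cv2.imwrite(f"pics/{n}2.png",cv2.resize(p["frame"][b[1]:b[3],b[0]:b[2],::-1],None,fx=5,fy=5,interpolation=cv2.INTER_CUBIC))
st(sense())
E
```

```text
t 3.6 grasp [ 0.5401 -0.0862  0.0825] jaw -48.25 q6 129.2 q1 -9.1 F [-1.5  1.8  7.8] w 0.0128
```

View pics/scene2.png

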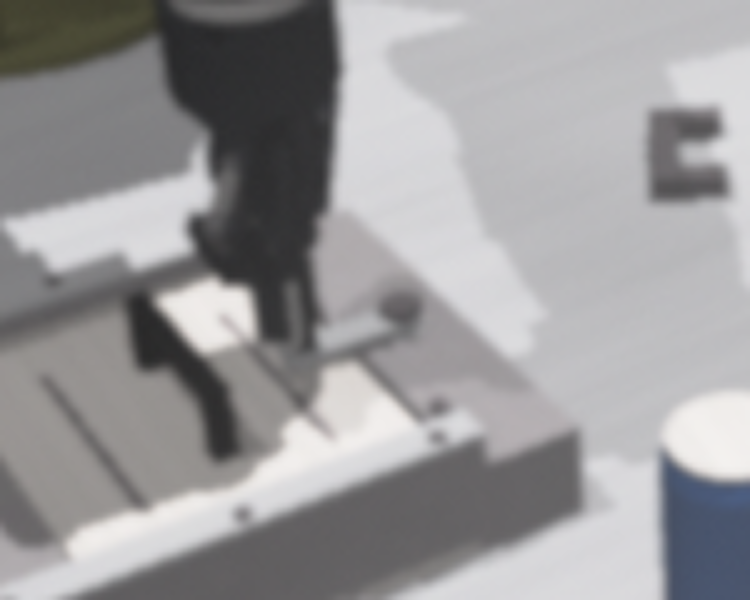

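View pics/top2.png

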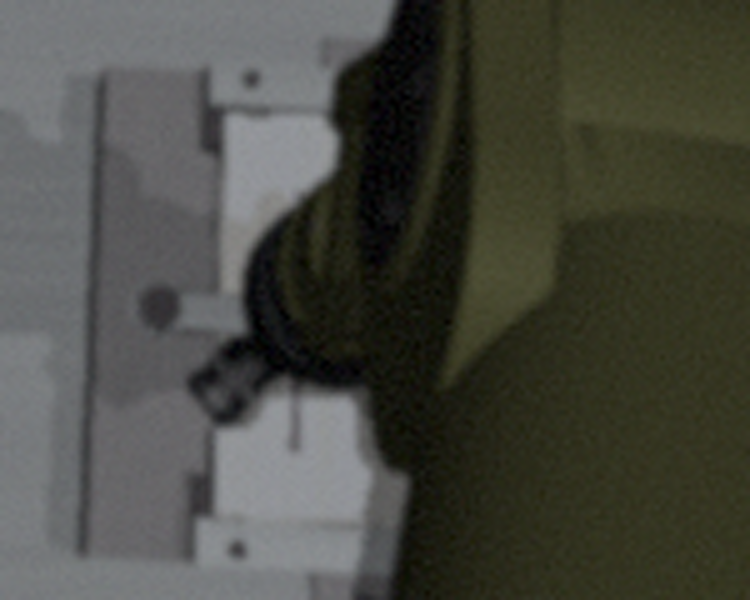

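>>> move_arm(plan="0 0 0 0 0 0 0.035;0 0 0 0 0 0 0.035;0 0 0 -0.005 0 0 0.035;0 0 0 -0.005 0 0 0.035;0 0 0 -0.005 0 0 0.035")

```text
t: 4.02
ee_pos: [0.5391, -0.0862, 0.0918]
eef_rot: [119.6, 89.9, -18.6]
force: [0.1, -0.4, 0.1]
gripper_width: 0.035
```

```bash
python3 latch.py 0.09 1.5 1

```

```text
t 4.02 grasp [ 0.5391 -0.0862  0.0858] jaw -48.25 q6 129.2 q1 -9.1 F [ 0.1 -0.4  0.1] w 0.035
r 0.05428109677637273 theta 0.11565359834767087
1.5 [-0.0001 -0.0665 -0.0045]
```

```bash
python3 - <<'E'
from rig import *
from h import *
W=W_(); s=sense();st(s)
tgt(s,[.541,-.0818,.0825],W[2]-np.pi/4)
E
```

```text
t 4.02 grasp [ 0.5391 -0.0862  0.0858] jaw -48.25 q6 129.2 q1 -9.1 F [ 0.1 -0.4  0.1] w 0.035
turn [-0.0037 -0.0005 -0.0008] shift [ 0.0033 -0.002  -0.0043] rows 0.1
```

>>> move_arm(plan="0 0 0 0.003 -0.002 -0.0043 0.035;0 0 0 0.003 -0.002 -0.0043 0.035;0 0 0 0.003 -0.002 -0.0043 0.035;0 0 0 0.003 -0.002 -0.0043 0.005;0 0 0 0.003 -0.002 -0.0043 0.005;0 0 0 0.003 -0.002 -0.0043 0.005;0 0 0 0.003 -0.002 -0.0043 0.005;0 0 0 0.003 -0.002 -0.0043 0.005")

```text
t: 4.68
ee_pos: [0.541, -0.0837, 0.0884]
eef_rot: [56.9, 89.7, -81.4]
force: [1.6, -6.2, -1.8]
gripper_width: 0.0127
```

```bash
python3 latch.py 0.1 1.5 16

```

```text
t 4.68 grasp [ 0.541  -0.0837  0.0824] jaw -48.32 q6 129.7 q1 -8.7 F [ 1.6 -6.2 -1.8] w 0.0127
r 0.051532918012150083 theta 0.08708202268835318
0.19 [-0.     -0.005   0.0019]
0.28 [-0.     -0.0087  0.0042]
0.36 [-0.     -0.0126  0.0062]
0.45 [-0.     -0.0166  0.0078]
0.54 [-0.0001 -0.0208  0.0091]
0.62 [-0.0001 -0.0251  0.01  ]
0.71 [-0.0001 -0.0294  0.0105]
0.8 [-0.0001 -0.0338  0.0107]
0.89 [-0.0001 -0.0382  0.0105]
0.97 [-0.0001 -0.0425  0.0098]
1.06 [-0.0002 -0.0468  0.0089]
1.15 [-0.0002 -0.0509  0.0075]
1.24 [-0.0002 -0.0549  0.0058]
1.32 [-0.0002 -0.0588  0.0037]
1.41 [-0.0002 -0.0625  0.0013]
1.5 [-0.0002 -0.0659 -0.0014]
```

>>> move_arm(plan="0 0 0 0 -0.005 0.0015 0.005;0 0 0 0 -0.0126 0.0055 0.005;0 0 0 0 -0.021 0.0085 0.005;0 0 0 0 -0.0294 0.010 0.005;0 0 0 0 -0.038 0.010 0.005;0 0 0 0 -0.0468 0.0085 0.005;0 0 0 0 -0.055 0.0055 0.005;0 0 0 0 -0.0625 0.001 0.005")

```text
t: 5.35
ee_pos: [0.4981, -0.0378, 0.0884]
eef_rot: [52.7, 89.7, -85.7]
force: [0.3, -8.8, -2.8]
gripper_width: 0.0126
```

```bash
python3 latch.py 1.4 1.55 1

```

```text
t 5.35 grasp [ 0.4981 -0.0378  0.0824] jaw -48.38 q6 134.2 q1 -4.2 F [ 0.3 -8.8 -2.8] w 0.0126
r 0.05042954874406019 theta 1.415420827447343
1.55 [-0.     -0.0049 -0.0046]
```

>>> move_arm(plan="0 0 0 0 -0.0025 -0.002 0.005;0 0 0 0 -0.0035 -0.003 0.005;0 0 0 0 -0.0035 -0.003 0.04;0 0 0 0 -0.0035 -0.003 0.04;0 0 0 0 -0.0035 -0.003 0.04;0 0 0 -0.03 -0.0035 -0.003 0.04;0 0 0 -0.06 -0.0035 -0.003 0.04;0 0 0 -0.08 -0.0035 -0.003 0.04")

```text
t: 6.02
ee_pos: [0.4986, -0.031, 0.1703]
eef_rot: [152.6, 89.9, 14.4]
force: [0.9, 1.0, 0.6]
gripper_width: 0.0402
```

```bash
python3 - <<'E'
from rig import *
from h import *
W=W_()
p=snapshot("top"); 
for i in (0,):
    s=sense();st(s)
b=(340,170,490,290)
cv2.imwrite(f"pics/top3.png",cv2.resize(p["frame"][b[1]:b[3],b[0]:b[2],::-1],None,fx=5,fy=5,interpolation=cv2.INTER_CUBIC))
p=snapshot("scene");b=(180,160,330,280)
cv2.imwrite(f"pics/scene3.png",cv2.resize(p["frame"][b[1]:b[3],b[0]:b[2],::-1],None,fx=5,fy=5,interpolation=cv2.INTER_CUBIC))
print(w2(W,[0,0,.078]))
tgt(s,w2(W,[0,0,.14])[0],W[2]-np.pi/2)
E
```

```text
t 6.07 grasp [ 0.5008 -0.0311  0.1678] jaw -48.24 q6 134.7 q1 -3.6 F [1.1 0.4 3.1] w 0.04
[[ 0.5425 -0.1405  0.078 ]]
turn [ 0.7818 -0.0063 -0.0023] shift [0.0281 0.1092 0.0419] rows 6.3
```

View pics/scene3.png

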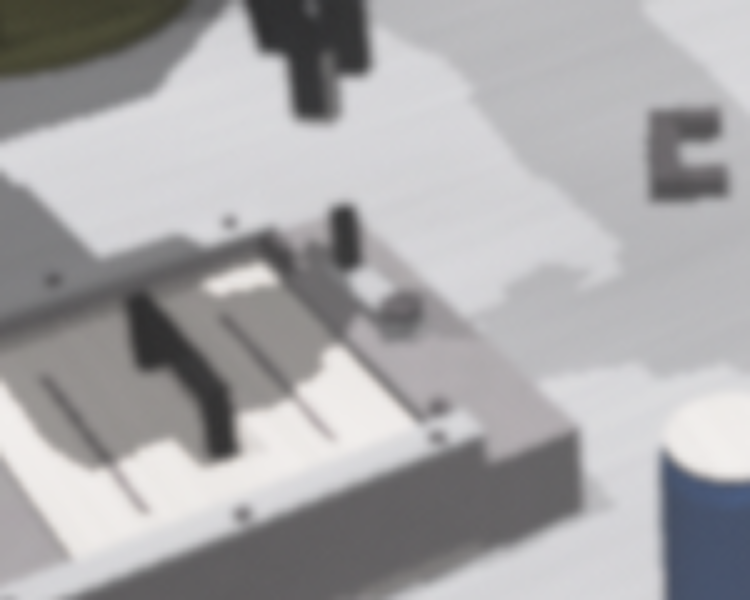

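View pics/top3.png

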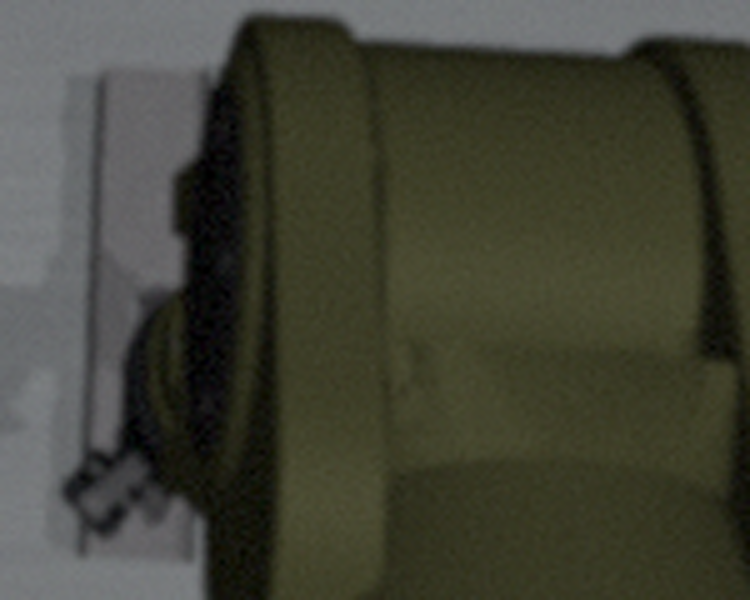

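>>> move_arm(plan="0.782 0 0 0.0 0.1092 0.0419 0.045;0.782 0 0 0.0 0.1092 0.0419 0.045;0.782 0 0 0.0 0.1092 0.0419 0.045;0.782 0 0 0.0 0.1092 0.0419 0.045;0.782 0 0 0.0 0.1092 0.0419 0.045;0.782 0 0 0.015 0.1092 0.0419 0.045;0.782 0 0 0.028 0.1092 0.0419 0.045;0.782 0 0 0.028 0.1092 0.0419 0.045")

```text
t: 6.78
ee_pos: [0.5374, -0.14, 0.137]
eef_rot: [-14.2, 89.7, 162.7]
force: [-0.6, 0.7, 0.1]
gripper_width: 0.0449
```

```bash
python3 - <<'E'
from rig import *
from h import *
W=W_()
p=snapshot("scene");b=(180,160,330,280)
cv2.imwrite(f"pics/scene4.png",cv2.resize(p["frame"][b[1]:b[3],b[0]:b[2],::-1],None,fx=5,fy=5,interpolation=cv2.INTER_CUBIC))
s=sense();st(s)
tgt(s,w2(W,[0,0,.079])[0],W[2]-np.pi/2)
E
```

```text
t 6.83 grasp [ 0.5378 -0.14    0.1322] jaw -93.0 q6 168.4 q1 -14.6 F [ 0.8  0.8 -0.7] w 0.0455
turn [0.0007 0.004  0.001 ] shift [ 0.0532  0.0003 -0.0049] rows 1.3
```

View pics/scene4.png

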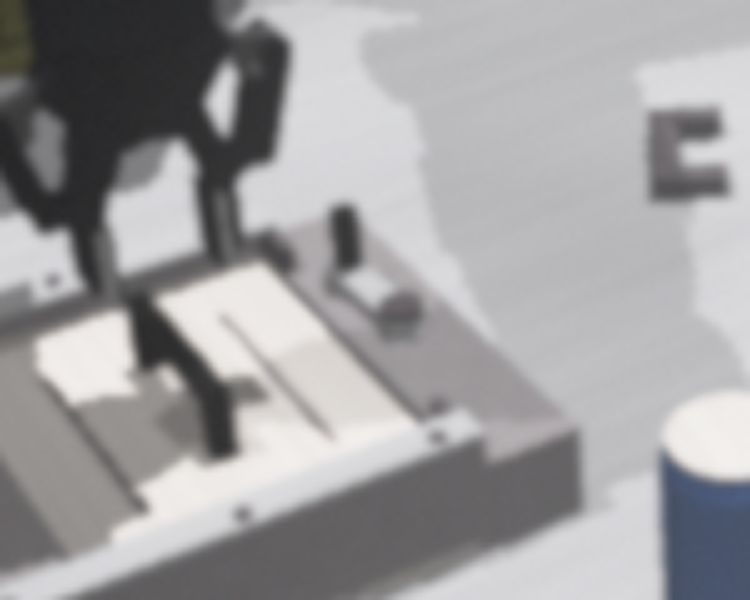

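>>> move_arm(plan="0 0.004 0 0.03 0 -0.005 0.045;0 0.004 0 0.053 0 -0.005 0.045;0 0.004 0 0.053 0 -0.005 0.045;0 0.004 0 0.053 0 -0.005 0.045;0 0.004 0 0.053 0 -0.005 0.045", grip_force=50)

```text
t: 7.25
ee_pos: [0.5452, -0.1407, 0.0886]
eef_rot: [178.4, 89.7, -4.6]
force: [0.8, 0.1, 0.6]
gripper_width: 0.0452
```

```bash
python3 - <<'E'
from rig import *
from h import *
W=W_()
s=sense();st(s)
tgt(s,w2(W,[0,0,.079])[0],W[2]-np.pi/2)
p=snapshot("scene");b=(180,160,330,280)
cv2.imwrite(f"pics/scene5.png",cv2.resize(p["frame"][b[1]:b[3],b[0]:b[2],::-1],None,fx=5,fy=5,interpolation=cv2.INTER_CUBIC))
E
```

```text
t 7.25 grasp [ 0.5452 -0.1407  0.0826] jaw -93.01 q6 168.5 q1 -14.5 F [0.8 0.1 0.6] w 0.0452
turn [ 0.0005 -0.0049 -0.0001] shift [ 0.0036 -0.0001  0.0027] rows 0.1
```

View pics/scene5.png

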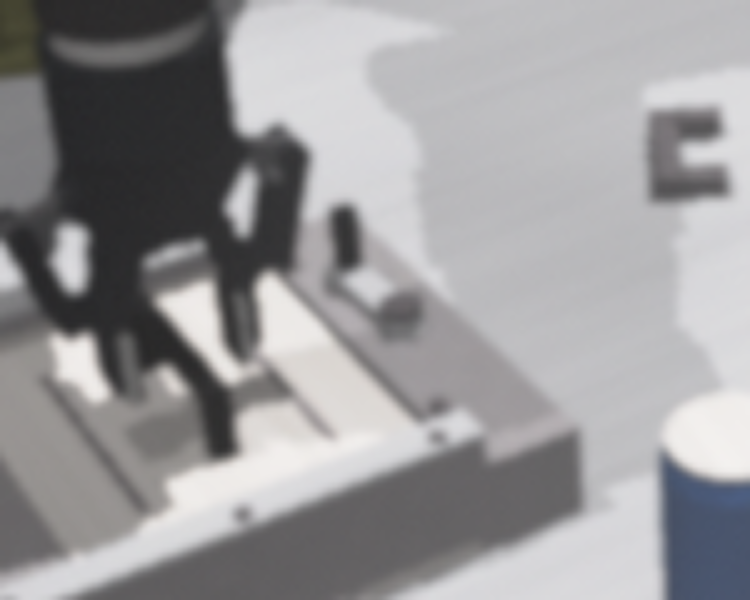

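>>> move_arm(plan="0 -0.004 0 0.003 0 0.0027 0.045;0 -0.004 0 0.003 0 0.0027 0.002;0 -0.004 0 0.003 0 0.0027 0.002;0 -0.004 0 0.003 0 0.0027 0.002;0 -0.004 0 0.003 0 0.0027 0.002;0 -0.004 0 0.003 0 0.0027 0.002;0 -0.004 0 0.003 0 0.0027 0.002")

```text
t: 7.88
ee_pos: [0.5422, -0.1409, 0.085]
eef_rot: [139.8, 89.9, -43.3]
force: [-2.0, -0.7, 6.3]
gripper_width: 0.0108
```

```bash
cat > w.py <<'E'
from rig import *
from h import *
W=W_();s=sense();st(s)
g=s["ee_pos"]+Rtool(s).apply([.006,0,0])
d=g-[W[0],W[1],0];c,n=np.cos(W[2]),np.sin(W[2]);print("grasp in well",np.round([c*d[0]+n*d[1],-n*d[0]+c*d[1],g[2]],4), "tilt",(Rtool(s).apply([1,0,0])).round(4))
E
python3 w.py
```

```text
t 7.88 grasp [ 0.5422 -0.1409  0.079 ] jaw -93.06 q6 168.5 q1 -14.5 F [-2.  -0.7  6.3] w 0.0108
grasp in well [-0.0003 -0.0004  0.079 ] tilt [ 8.e-04 -7.e-04 -1.e+00]
```

>>> move_arm(plan="0 0 0 -0.004 0 0 0.002;0 0 0 -0.008 0 0 0.002;0 0 0 -0.0115 0 0 0.002;0 0 0 -0.0115 0 0 0.002;0 0 0 -0.0115 0 0 0.002")

```text
t: 8.3
ee_pos: [0.5417, -0.1404, 0.0956]
eef_rot: [-29.0, 90.0, 148.0]
force: [-0.1, -0.7, -7.4]
gripper_width: 0.0109
```

```bash
python3 w.py
```

```text
t 8.3 grasp [ 0.5417 -0.1404  0.0896] jaw -93.04 q6 168.5 q1 -14.5 F [-0.1 -0.7 -7.4] w 0.0109
grasp in well [-0.0008  0.      0.0896] tilt [-3.e-04  2.e-04 -1.e+00]
```

>>> move_arm(plan="0 0 0 -0.0007 0.006 0 0.002;0 0 0 -0.001 0.016 0 0.002;0 0 0 -0.001 0.028 0 0.002;0 0 0 -0.001 0.041 0 0.002;0 0 0 -0.001 0.054 0 0.002;0 0 0 -0.001 0.066 0 0.002;0 0 0 -0.001 0.075 0 0.002;0 0 0 -0.001 0.08 0 0.002")

```text
t: 8.97
ee_pos: [0.5374, -0.2224, 0.0967]
eef_rot: [100.6, 90.0, -82.5]
force: [0.3, -0.6, -7.1]
gripper_width: 0.0108
```

```bash
python3 w.py
```

```text
t 8.97 grasp [ 0.5374 -0.2224  0.0907] jaw -93.15 q6 160.7 q1 -22.5 F [ 0.3 -0.6 -7.1] w 0.0108
grasp in well [-0.0007 -0.0821  0.0907] tilt [ 1.e-04 -4.e-04 -1.e+00]
```

>>> move_arm(plan="0 0 0 0 0.006 0 0.002;0 0 0 0 0.016 0 0.002;0 0 0 0 0.028 0 0.002;0 0 0 0 0.041 0 0.002;0 0 0 0 0.054 0 0.002;0 0 0 0 0.066 0 0.002;0 0 0 0 0.075 0 0.002;0 0 0 0 0.08 0 0.002")

```text
t: 9.63
ee_pos: [0.5333, -0.3021, 0.0968]
eef_rot: [115.7, 90.0, -67.4]
force: [0.0, -0.4, -6.7]
gripper_width: 0.0113
```

```bash
python3 w.py
```

```text
t 9.63 grasp [ 0.5333 -0.3021  0.0908] jaw -93.12 q6 153.6 q1 -29.5 F [ 0.  -0.4 -6.7] w 0.0113
grasp in well [-0.0006 -0.1619  0.0908] tilt [ 2.e-04 -5.e-04 -1.e+00]
```

>>> move_arm(plan="0 0 0 0 0.002 0 0.002;0 0 0 0.002 0.002 0 0.002;0 0 0 0.0038 0.002 0 0.002;0 0 0 0.0038 0.002 0 0.002;0 0 0 0.0038 0.002 0 0.045;0 0 0 0.0038 0.002 0 0.045;0 0 0 0.0038 0.002 0 0.045;0 0 0 0.0038 0.002 0 0.045")

```text
t: 10.3
ee_pos: [0.5339, -0.3024, 0.0937]
eef_rot: [157.1, 89.9, -25.9]
force: [0.4, -0.1, -0.6]
gripper_width: 0.0448
```

>>> move_arm(plan="0 0 0 -0.03 0 0 0.045;0 0 0 -0.07 0 0 0.045;0 0 0 -0.11 0 0 0.045;0 0 0 -0.11 0 0 0.045")

```text
t: 10.63
ee_pos: [0.5372, -0.3044, 0.2119]
eef_rot: [153.8, 89.3, -29.2]
force: [1.8, -0.3, 1.1]
gripper_width: 0.045
```

```bash
python3 w.py; python3 - <<'E'
from rig import *
from h import *
t=snapshot("top")
cv2.imwrite("pics/top6.png",t["frame"][:,:,::-1])
p=snapshot("scene");b=(60,160,460,320)
cv2.imwrite(f"pics/scene6.png",cv2.resize(p["frame"][b[1]:b[3],b[0]:b[2],::-1],None,fx=2,fy=2,interpolation=cv2.INTER_CUBIC))
for q in (t,p):
  print([(round(d["score"],2),[round(v,1) for v in d["location"]]) for d in pinpoint(q,"spacer0")])
E
```

```text
t 10.63 grasp [ 0.5373 -0.3045  0.2059] jaw -93.04 q6 153.5 q1 -29.5 F [ 1.8 -0.3  1.1] w 0.045
grasp in well [ 0.0035 -0.164   0.2059] tilt [ 0.0112 -0.0063 -0.9999]
[(0.96, [209.7, 280.9]), (0.84, [208.9, 217.3]), (0.8, [167.0, 181.5]), (0.75, [160.8, 242.9]), (0.68, [269.8, 277.0]), (0.67, [417.5, 236.4])]
[(0.77, [356.0, 173.5]), (0.71, [391.6, 195.7]), (0.63, [308.8, 188.5]), (0.5, [442.6, 193.9]), (0.47, [405.5, 175.0])]
```

View pics/scene6.png

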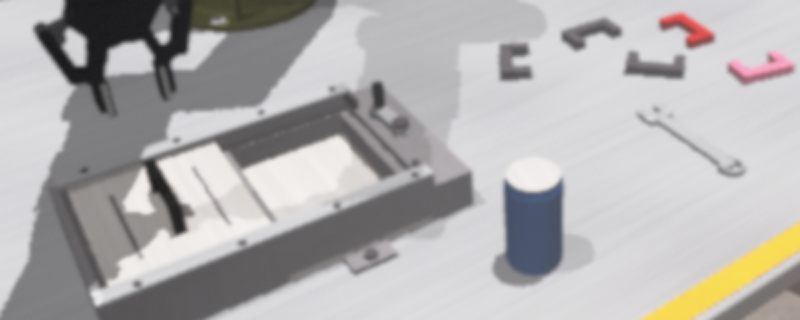

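View pics/top6.png

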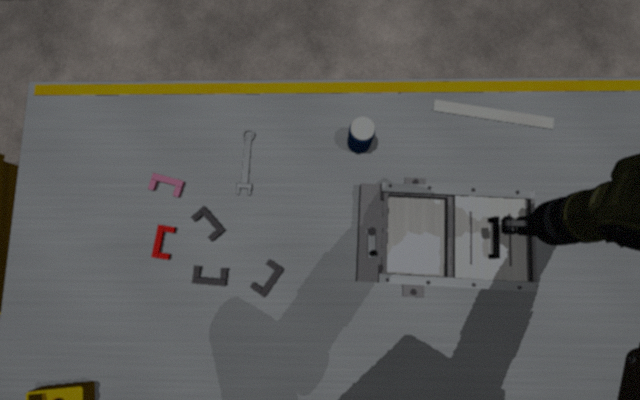

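```bash
cat > sp.py <<'E'
from h import *
from scipy.optimize import minimize
U=np.array([(-8,-40),(34,-40),(34,-25),(8,-25),(8,25),(34,25),(34,40),(-8,40)])*.001
def poly(p,x,z0=0.):
    c,n=np.cos(x[2]),np.sin(x[2]); R=np.array([[c,-n],[n,c]]); q=U@R.T+x[:2]
    return [proj(p,np.c_[q,np.full(8,z)]) for z in (z0+.014,z0+.007,z0+.001)]
def mask(p,x,box,sc=8,z0=0.):
    m=np.zeros(((box[3]-box[1])*sc,(box[2]-box[0])*sc),np.uint8)
    for q in poly(p,x,z0): cv2.fillPoly(m,[np.round(((q+.5-[box[0],box[1]])*sc-.5)*16).astype(np.int32)],255,shift=4)
    return cv2.GaussianBlur(cv2.resize(m,None,fx=1/sc,fy=1/sc,interpolation=cv2.INTER_AREA).astype(float)/255,(0,0),.8)
def fit(p,loc,z0=0.,R=26,yaws=np.arange(0,2*np.pi,np.pi/8)):
    u,v=map(int,loc); box=(u-R,v-R,u+R,v+R)
    g=cv2.cvtColor(p["frame"],cv2.COLOR_RGB2GRAY).astype(float)[box[1]:box[3],box[0]:box[2]]
    def cost(x):
        m=mask(p,x,box,4,z0).ravel(); A=np.c_[m,np.ones_like(m)]; s,r,*_=np.linalg.lstsq(A,g.ravel(),rcond=None)
        return np.mean((A@s-g.ravel())**2)+ (1e3 if s[0]>0 else 0)
    w=unproj(p,loc,z0+.007)[0]; best=None
    for a in yaws:
        for k in (0,):
            r=minimize(cost,[w[0],w[1],a],method="Nelder-Mead",options=dict(initial_simplex=[[w[0],w[1],a],[w[0]+.01,w[1],a],[w[0],w[1]+.01,a],[w[0],w[1],a+.3]],maxiter=60))
            if best is None or r.fun<best.fun: best=r
    r=minimize(cost,best.x,method="Nelder-Mead",options=dict(initial_simplex=[best.x,best.x+[.003,0,0],best.x+[0,.003,0],best.x+[0,0,.1]],maxiter=150))
    return r.x,r.fun,g.var()
E
python3 - <<'E'
from rig import *
from sp import *
t=snapshot("top"); s=snapshot("scene")
im=cv2.resize(t["frame"][:,:,::-1],None,fx=4,fy=4,interpolation=cv2.INTER_CUBIC)
im2=cv2.resize(s["frame"][:,:,::-1],None,fx=4,fy=4,interpolation=cv2.INTER_CUBIC)
out=[]
for loc in [(209.7,280.9),(208.9,219),(271,277)]:
    x,f,v=fit(t,loc); print(x.round(4),np.degrees(x[2]).round(1),f,v); out.append(x)
    for p,i in((t,im),(s,im2)): cv2.polylines(i,[((poly(p,x)[0]+.5)*4-.5).astype(np.int32)],True,(0,255,0),1)
np.save("S.npy",out)
cv2.imwrite("pics/sp.png",im[190*4:310*4,150*4:300*4]); cv2.imwrite("pics/sp2.png",im2[150*4:220*4,290*4:470*4])
E
```

```text
[ 0.4359  0.3468 -0.0796] -4.6 17.73145951527784 381.94596092026717
[0.582  0.3465 2.3101] 132.4 9.42934659235525 403.30145989614334
[0.4363 0.1996 0.9727] 55.7 10.260141707471462 345.19333126903825
```

View pics/sp.png

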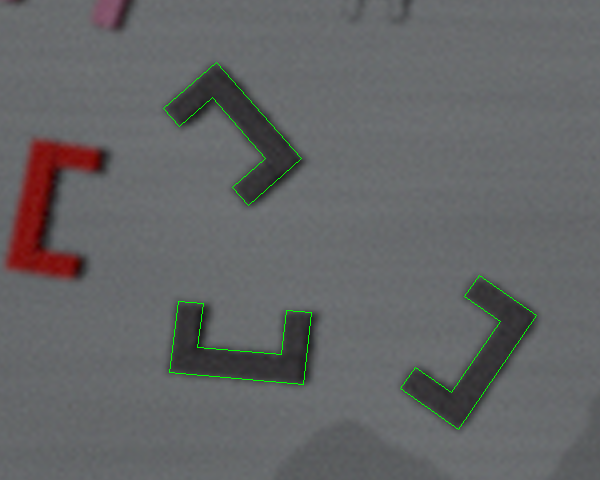

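View pics/sp2.png

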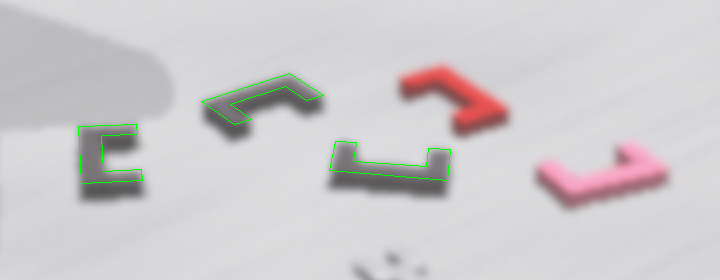

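```bash
cat >> h.py <<'E'
def tgx(s,grasp,jawdeg):
    R=Rtool(s); j=np.degrees(np.arctan2(*R.apply([0,1,0])[[1,0]])); a=np.radians(jawdeg)
    x=np.array([0,0,-1.]); y=np.array([np.cos(a),np.sin(a),0]); G=Rn.from_matrix(np.c_[x,y,np.cross(x,y)])
    tcp=np.array(grasp)-G.apply([.006,0,0]); sh=R.inv().apply(tcp-s["ee_pos"]); rv=(R.inv()*G).as_rotvec()
    q1=np.degrees(np.arctan2(tcp[1],tcp[0])); q6=(90+q1-jawdeg+180)%360-180
    print("q6 now",s["q"][5].round(0),"then",q6.round(0),"turn",rv.round(4),"shift",sh.round(4),"rows",round(max(np.linalg.norm(sh)/.0417,np.degrees(np.linalg.norm(rv))/7.16),1))
E
python3 - <<'E'
from rig import *
from h import *
s=sense();st(s); S=np.load("S.npy")
tgx(s,[S[2][0],S[2][1],.15],np.degrees(S[2][2]))
E
```

```text
t 10.93 grasp [ 0.5323 -0.3018  0.1954] jaw -93.05 q6 153.5 q1 -29.5 F [-0.2  0.3  0.1] w 0.0449
q6 now 153.0 then 59.0 turn [-2.5967e+00 -7.0000e-04  3.6000e-03] shift [ 0.0463 -0.4955  0.1225] rows 20.8
```

>>> move_arm(plan="-1.0 0 0 0 -0.25 0.05 0.045;-1.0 0 0 0 -0.25 0.05 0.045;-1.0 0 0 0 -0.25 0.05 0.045;-1.0 0 0 0 -0.25 0.05 0.045;-1.0 0 0 0 -0.25 0.05 0.045;-1.0 0 0 0 -0.25 0.05 0.045;-1.0 0 0 0 -0.25 0.05 0.045;-1.0 0 0 0 -0.25 0.05 0.045")

```text
t: 11.6
ee_pos: [0.4951, -0.0471, 0.2017]
eef_rot: [-70.3, 89.8, 164.6]
force: [0.1, -0.5, -0.8]
gripper_width: 0.0449
```

```bash
python3 - <<'E'
from rig import *
from h import *
s=sense();st(s); S=np.load("S.npy")
tgx(s,[S[2][0],S[2][1],.15],np.degrees(S[2][2]))
E
```

```text
t 11.6 grasp [ 0.4951 -0.0471  0.1957] jaw -35.14 q6 119.7 q1 -5.5 F [ 0.1 -0.5 -0.8] w 0.0449
q6 now 120.0 then 59.0 turn [-1.586e+00 -1.400e-03  2.900e-03] shift [ 0.046  -0.19   -0.1679] rows 12.7
```

>>> move_arm(plan="-1.0 0 0 0.02 -0.19 -0.168 0.045;-1.0 0 0 0.02 -0.19 -0.168 0.045;-1.0 0 0 0.02 -0.19 -0.168 0.045;-1.0 0 0 0.02 -0.19 -0.168 0.045;-1.0 0 0 0.02 -0.19 -0.168 0.045;-1.0 0 0 0.02 -0.19 -0.168 0.045;-1.0 0 0 0.02 -0.19 -0.168 0.045;-1.0 0 0 0.02 -0.19 -0.168 0.045")

```text
t: 12.27
ee_pos: [0.4387, 0.1997, 0.1814]
eef_rot: [-98.0, 89.8, -165.8]
force: [0.8, -1.1, -0.2]
gripper_width: 0.0453
```

```bash
python3 - <<'E'
from rig import *
from h import *
s=sense();st(s); S=np.load("S.npy")
tgx(s,[S[2][0],S[2][1],.1],np.degrees(S[2][2]))
E
```

```text
t 12.27 grasp [0.4387 0.1997 0.1754] jaw 22.19 q6 92.3 q1 24.5 F [ 0.8 -1.1 -0.2] w 0.0453
q6 now 92.0 then 59.0 turn [-0.5854 -0.0012  0.0026] shift [ 0.0754 -0.0021 -0.0008] rows 4.7
```

>>> move_arm(plan="-0.585 0 0 0.04 -0.002 0 0.045;-0.585 0 0 0.075 -0.002 0 0.045;-0.585 0 0 0.075 -0.002 0 0.045;-0.585 0 0 0.075 -0.002 0 0.045;-0.585 0 0 0.075 -0.002 0 0.045;-0.585 0 0 0.075 -0.002 0 0.045;-0.585 0 0 0.075 -0.002 0 0.045")

```text
t: 12.85
ee_pos: [0.438, 0.1963, 0.1071]
eef_rot: [-120.2, 89.9, -155.3]
force: [1.2, 0.6, -0.2]
gripper_width: 0.0449
```

```bash
python3 - <<'E'
from rig import *
from h import *
S=np.load("S.npy")
p=snapshot("scene")
s=sense();st(s); 
tgx(s,[S[2][0],S[2][1],.024],np.degrees(S[2][2]))
b=(260,120,410,230)
cv2.imwrite(f"pics/s7.png",cv2.resize(p["frame"][b[1]:b[3],b[0]:b[2],::-1],None,fx=5,fy=5,interpolation=cv2.INTER_CUBIC))
E
```

```text
t 12.9 grasp [0.4382 0.1964 0.1013] jaw 54.92 q6 59.2 q1 24.1 F [-0.9 -0.   0.2] w 0.0448
q6 now 59.0 then 59.0 turn [-0.0142 -0.0007  0.0011] shift [ 0.0773  0.0016 -0.0034] rows 1.9
```

View pics/s7.png

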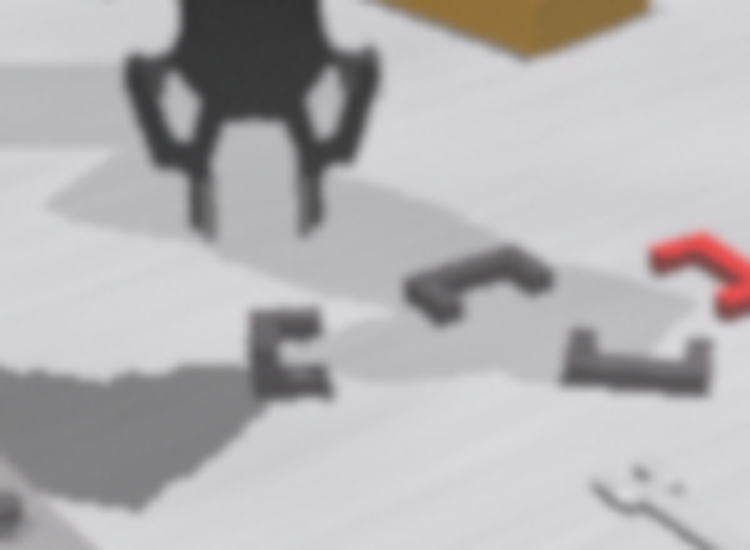

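>>> move_arm(plan="-0.014 0 0 0.035 0.0016 -0.0034 0.04;-0.014 0 0 0.06 0.0016 -0.0034 0.04;-0.014 0 0 0.074 0.0016 -0.0034 0.04;-0.014 0 0 0.077 0.0016 -0.0034 0.04;-0.014 0 0 0.077 0.0016 -0.0034 0.04", grip_force=60)

```text
t: 13.32
ee_pos: [0.4358, 0.1994, 0.0301]
eef_rot: [-121.5, 89.9, -155.7]
force: [-0.0, 0.4, 0.1]
gripper_width: 0.0398
```

```bash
python3 - <<'E'
from rig import *
from h import *
S=np.load("S.npy")
s=sense();st(s); 
tgx(s,[S[2][0],S[2][1],.021],np.degrees(S[2][2]))
E
```

```text
t 13.32 grasp [0.4358 0.1994 0.0241] jaw 55.79 q6 58.8 q1 24.6 F [-0.   0.4  0.1] w 0.0398
q6 now 59.0 then 59.0 turn [ 0.0011 -0.0013  0.0022] shift [0.0031 0.0004 0.0003] rows 0.1
```

Close with a small further descent while watching force.

>>> move_arm(plan="0 0 0 0.002 0.0004 0 0.03;0 0 0 0.002 0.0004 0 0.02;0 0 0 0.002 0.0004 0 0.005;0 0 0 0.002 0.0004 0 0.005;0 0 0 0.002 0.0004 0 0.005;0 0 0 0.002 0.0004 0 0.005")

```text
t: 13.82
ee_pos: [0.438, 0.2005, 0.0302]
eef_rot: [53.9, 89.9, 19.8]
force: [-1.0, -0.5, 6.4]
gripper_width: 0.0141
```

```bash
python3 w.py
```

```text
t 13.82 grasp [0.438  0.2005 0.0242] jaw 55.85 q6 58.8 q1 24.6 F [-1.  -0.5  6.4] w 0.0141
grasp in well [-0.1224  0.335   0.0242] tilt [ 2.e-03  7.e-04 -1.e+00]
```

>>> move_arm(plan="0 0 0 -0.02 0 0 0.005;0 0 0 -0.06 0 0 0.005;0 0 0 -0.1 0 0 0.005;0 0 0 -0.12 0 0 0.005;0 0 0 -0.12 0 0 0.005")

```text
t: 14.23
ee_pos: [0.4403, 0.2017, 0.1542]
eef_rot: [59.2, 89.5, 25.1]
force: [1.4, 0.0, -2.9]
gripper_width: 0.0141
```

```bash
python3 - <<'E'
from rig import *
from h import *
W=W_()
s=sense();st(s); g=w2(W,[-.043,-.039,.14])[0]; print(g)
tgx(s,g,90+np.degrees(W[2]))
E
```

```text
t 14.23 grasp [0.4404 0.2017 0.1482] jaw 55.86 q6 58.8 q1 24.6 F [ 1.4  0.  -2.9] w 0.0141
[ 0.49749435 -0.1771673   0.14      ]
q6 now 59.0 then -17.0 turn [-0.543   0.0066 -0.0063] shift [ 0.0072 -0.2815  0.26  ] rows 9.2
```

>>> move_arm(plan="-0.543 0 0 -0.01 -0.24 0.22 0.005;-0.543 0 0 -0.01 -0.24 0.22 0.005;-0.543 0 0 -0.01 -0.24 0.22 0.005;-0.543 0 0 -0.01 -0.24 0.22 0.005;-0.543 0 0 -0.01 -0.24 0.22 0.005;-0.543 0 0 -0.01 -0.24 0.22 0.005;-0.543 0 0 -0.01 -0.24 0.22 0.005;-0.543 0 0 -0.01 -0.24 0.22 0.005")

```text
t: 14.9
ee_pos: [0.4808, -0.1043, 0.1573]
eef_rot: [164.1, 89.9, 161.1]
force: [1.1, 0.5, -2.6]
gripper_width: 0.0141
```

```bash
cat > pl.py <<'E'
from rig import *
from h import *
import sys
x,y,z,j=map(float,sys.argv[1:5])
W=W_()
s=sense();st(s); tgx(s,w2(W,[x/1e3,y/1e3,z/1e3])[0],j+np.degrees(W[2]))
E
python3 pl.py -43 -39 120 90
```

```text
t 14.9 grasp [ 0.4808 -0.1043  0.1513] jaw 86.98 q6 -9.2 q1 -12.2 F [ 1.1  0.5 -2.6] w 0.0141
q6 now -9.0 then -17.0 turn [ 0.0003 -0.0012 -0.0004] shift [ 0.0313 -0.0718  0.0205] rows 1.9
```

>>> move_arm(plan="0 0 0 0 -0.036 0.010 0.005;0 0 0 0 -0.072 0.0205 0.005;0 0 0 0.02 -0.072 0.0205 0.005;0 0 0 0.05 -0.072 0.0205 0.005;0 0 0 0.06 -0.072 0.0205 0.005;0 0 0 0.06 -0.072 0.0205 0.005;0 0 0 0.06 -0.072 0.0205 0.005")

```text
t: 15.48
ee_pos: [0.4973, -0.1748, 0.0976]
eef_rot: [163.1, 89.8, 160.1]
force: [0.0, -0.0, -2.4]
gripper_width: 0.0142
```

```bash
python3 pl.py -43 -39 34 90; python3 - <<'E'
from rig import *
from h import *
for n,b in(("scene",(130,190,290,300)),):
    p=snapshot(n)
    cv2.imwrite(f"pics/s8.png",cv2.resize(p["frame"][b[1]:b[3],b[0]:b[2],::-1],None,fx=5,fy=5,interpolation=cv2.INTER_CUBIC))
E
```

```text
t 15.48 grasp [ 0.4972 -0.1748  0.0916] jaw 87.0 q6 -16.4 q1 -19.4 F [ 0.  -0.  -2.4] w 0.0142
q6 now -16.0 then -17.0 turn [ 0.0007 -0.0028 -0.0009] shift [ 0.0576 -0.0024  0.0005] rows 1.4
```

View pics/s8.png

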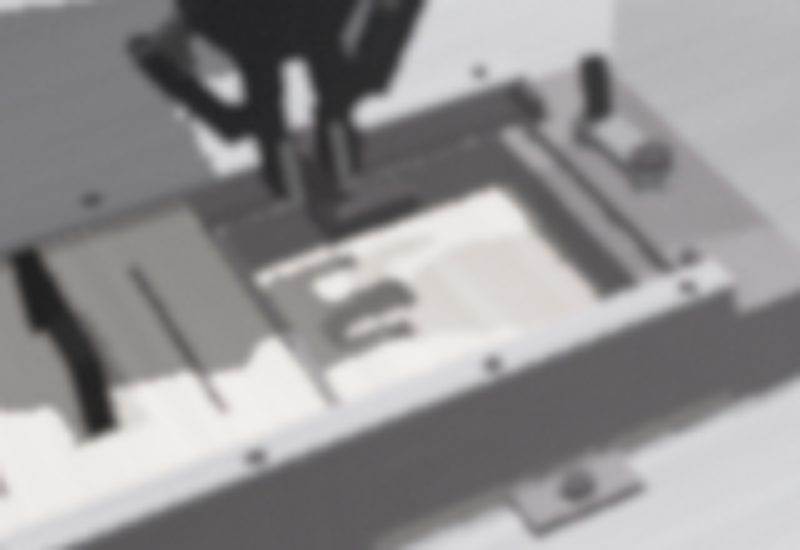

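>>> move_arm(plan="0 0 0 0.02 -0.0024 0 0.005;0 0 0 0.04 -0.0024 0 0.005;0 0 0 0.054 -0.0024 0 0.005;0 0 0 0.058 -0.0024 0 0.005;0 0 0 0.059 -0.0024 0 0.005;0 0 0 0.059 -0.0024 0 0.005")

```text
t: 16.03
ee_pos: [0.4992, -0.1779, 0.0405]
eef_rot: [-18.5, 89.9, -21.5]
force: [-0.6, -0.3, -2.7]
gripper_width: 0.0143
```

```bash
python3 pl.py -43 -39 32 90
```

```text
t 16.03 grasp [ 0.4992 -0.178   0.0345] jaw 87.01 q6 -16.6 q1 -19.6 F [-0.6 -0.3 -2.7] w 0.0143
q6 now -17.0 then -17.0 turn [0.0008 0.0015 0.0005] shift [ 0.0025  0.0007 -0.0018] rows 0.1
```

>>> move_arm(plan="0 0 0 0.002 0.0007 -0.0018 0.005;0 0 0 0.002 0.0007 -0.0018 0.005;0 0 0 0.002 0.0007 -0.0018 0.024;0 0 0 0.002 0.0007 -0.0018 0.024;0 0 0 0.002 0.0007 -0.0018 0.024;0 0 0 -0.03 0.0007 -0.0018 0.024;0 0 0 -0.07 0.0007 -0.0018 0.024;0 0 0 -0.1 0.0007 -0.0018 0.024")

```text
t: 16.7
ee_pos: [0.4967, -0.1772, 0.1416]
eef_rot: [-12.1, 90.0, -15.1]
force: [1.0, -0.2, -0.6]
gripper_width: 0.0238
```

```bash
python3 - <<'E'
from rig import *
from sp import *
S=np.load("S.npy")
t=snapshot("top"); p=snapshot("scene"); b=(130,160,290,280)
cv2.imwrite(f"pics/s9.png",cv2.resize(p["frame"][b[1]:b[3],b[0]:b[2],::-1],None,fx=5,fy=5,interpolation=cv2.INTER_CUBIC))
cv2.imwrite("pics/t9.png",t["frame"][:,:,::-1])
print([(round(d["score"],2),[round(v) for v in d["location"]]) for d in pinpoint(t,"spacer0")])
for i,loc in ((0,(209.7,280.9)),(1,(208.9,219))):
    x,f,v=fit(t,loc,yaws=[S[i][2]]);print(x,f,v)
s=sense();st(s); tgx(s,[S[1][0],S[1][1],.15],np.degrees(S[1][2]))
E
```

```text
[(0.82, [212, 222]), (0.82, [163, 242]), (0.7, [432, 256]), (0.57, [208, 282]), (0.33, [359, 141])]
[ 0.43611425  0.34688496 -0.08070859] 13.483103822658226 434.64673076376005
[0.58201279 0.34645931 2.31172398] 10.022151815029272 456.49953991019225
t 16.85 grasp [ 0.499  -0.1781  0.1366] jaw 86.97 q6 -16.6 q1 -19.6 F [0.9 0.2 0.1] w 0.024
q6 now -17.0 then -12.0 turn [-0.7922  0.0051  0.0042] shift [-0.014   0.5282  0.0553] rows 12.7
```

View pics/s9.png

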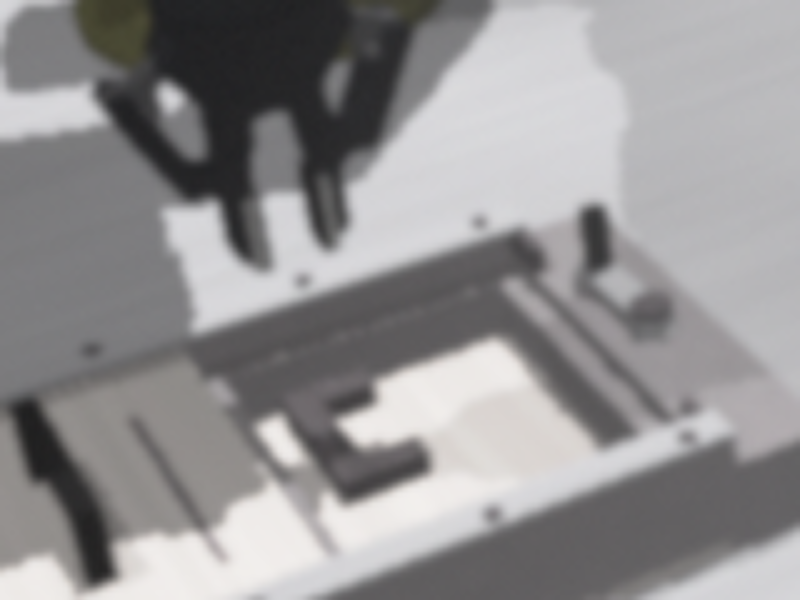

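```bash
cat > pit.py <<'E'
from rig import *
from sp import *
import sys
W=W_(); t=snapshot("top"); p=snapshot("scene")
k=.001
def draw(p,nm,box,sc,X):
    im=cv2.resize(p["frame"][:,:,::-1],None,fx=sc,fy=sc,interpolation=cv2.INTER_CUBIC)
    def pl(P,col):
        q=(proj(p,P)+.5)*sc-.5; cv2.polylines(im,[q.astype(np.int32)],True,col,1)
    pl(w2(W,np.array([(x,y,8) for x,y in [(92,70),(92,-70),(-92,-70),(-92,70)]])*k),(0,255,0))
    pl(w2(W,np.array([(x,y,38) for x,y in [(92,70),(92,-70),(-92,-70),(-92,70)]])*k),(0,255,255))
    for x,y,a in X:
        c,n=np.cos(np.radians(a)),np.sin(np.radians(a)); q=U@np.array([[c,-n],[n,c]]).T+[x*k,y*k]
        pl(w2(W,np.c_[q,np.full(8,.022)]),(0,0,255))
    x0,y0,x1,y1=[int(v*sc) for v in box]; cv2.imwrite(nm,im[y0:y1,x0:x1])
X=eval(sys.argv[1]); n=sys.argv[2]
draw(t,f"pics/pt{n}.png",(340,170,500,300),5,X); draw(p,f"pics/ps{n}.png",(140,190,290,290),5,X)
E
python3 pit.py "[(-43,-39,90)]" 1
```

```text
(no output)
```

View pics/ps1.png

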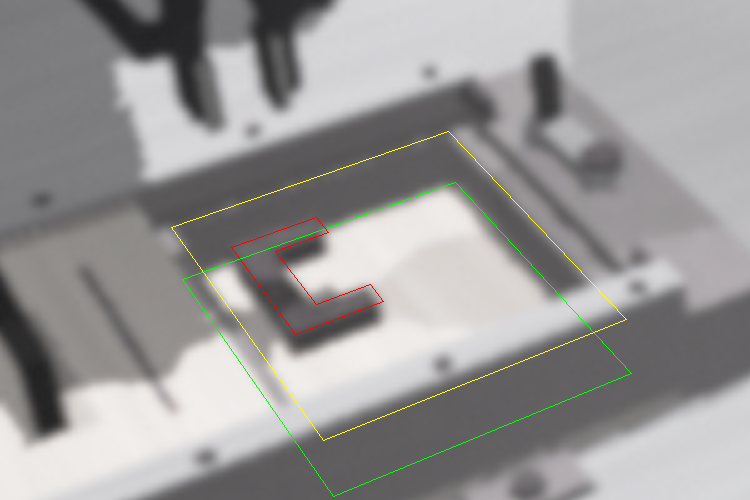

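View pics/pt1.png

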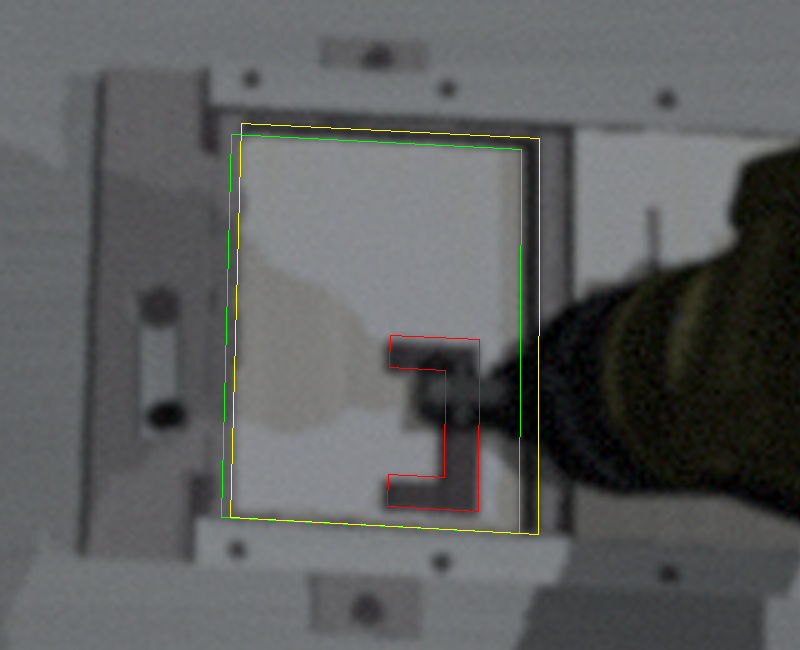

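>>> move_arm(plan="-0.79 0 0 -0.02 0.3 0.03 0.045;-0.79 0 0 -0.02 0.3 0.03 0.045;-0.79 0 0 -0.02 0.3 0.03 0.045;-0.79 0 0 -0.02 0.3 0.03 0.045;-0.79 0 0 -0.02 0.3 0.03 0.045;-0.79 0 0 -0.02 0.3 0.03 0.045;-0.79 0 0 -0.02 0.3 0.03 0.045;-0.79 0 0 -0.02 0.3 0.03 0.045")

```text
t: 17.62
ee_pos: [0.5421, 0.126, 0.1581]
eef_rot: [80.3, 89.9, 122.9]
force: [0.4, -0.1, 0.6]
gripper_width: 0.0451
```

```bash
cat > go.py <<'E'
from rig import *
from h import *
import sys
i=int(sys.argv[1]); z=float(sys.argv[2]); off=float(sys.argv[3])
S=np.load("S.npy");s=sense();st(s);tgx(s,[S[i][0],S[i][1],z],np.degrees(S[i][2])+off)
E
python3 go.py 1 .11 0
```

```text
t 17.62 grasp [0.5421 0.126  0.1521] jaw 132.61 q6 -29.6 q1 13.0 F [ 0.4 -0.1  0.6] w 0.0451
q6 now -30.0 then -12.0 turn [ 0.0043  0.0004 -0.0024] shift [0.0425 0.1352 0.1785] rows 5.5
```

>>> move_arm(plan="0.004 0 0 0 0.135 0.1785 0.045;0.004 0 0 0 0.135 0.1785 0.045;0.004 0 0 0 0.135 0.1785 0.045;0.004 0 0 0 0.135 0.1785 0.045;0.004 0 0 0.02 0.135 0.1785 0.045;0.004 0 0 0.042 0.135 0.1785 0.045;0.004 0 0 0.042 0.135 0.1785 0.045;0.004 0 0 0.042 0.135 0.1785 0.045")

```text
t: 18.28
ee_pos: [0.5813, 0.34, 0.1133]
eef_rot: [172.3, 89.6, -145.6]
force: [0.0, -0.4, -0.3]
gripper_width: 0.0449
```

```bash
python3 - <<'E'
from rig import *
from h import *
p=snapshot("scene")
b=(290,110,470,230)
cv2.imwrite(f"pics/s10.png",cv2.resize(p["frame"][b[1]:b[3],b[0]:b[2],::-1],None,fx=4.4,fy=4.4,interpolation=cv2.INTER_CUBIC))
E
python3 go.py 1 .026 0
```

```text
t 18.33 grasp [0.5823 0.3395 0.1092] jaw 132.01 q6 -11.7 q1 30.3 F [-1.   0.1  0. ] w 0.0448
q6 now -12.0 then -12.0 turn [-0.0061 -0.0047 -0.0004] shift [0.0831 0.0053 0.0047] rows 2.0
```

View pics/s10.png

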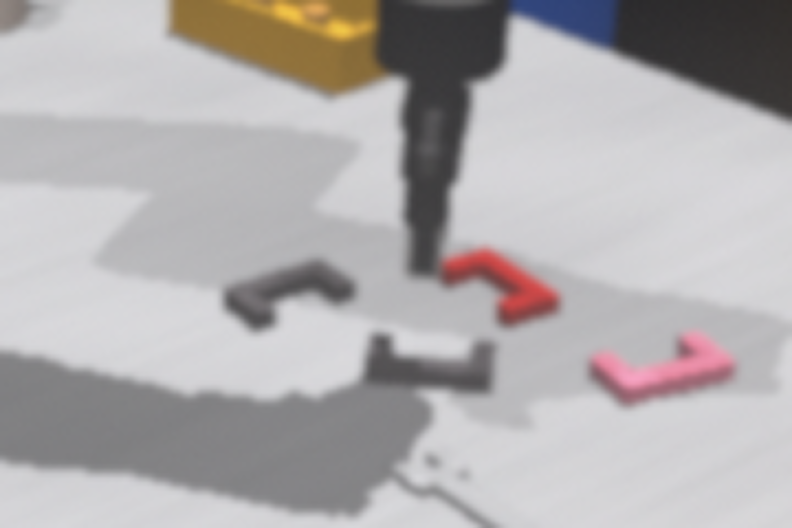

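>>> move_arm(plan="-0.006 -0.004 0 0.03 0.005 0.0047 0.04;-0.006 -0.004 0 0.06 0.005 0.0047 0.04;-0.006 -0.004 0 0.08 0.005 0.0047 0.04;-0.006 -0.004 0 0.083 0.005 0.0047 0.04;-0.006 -0.004 0 0.083 0.005 0.0047 0.04")

```text
t: 18.75
ee_pos: [0.5832, 0.3456, 0.0339]
eef_rot: [10.7, 89.9, 53.0]
force: [0.5, -0.0, 0.5]
gripper_width: 0.0398
```

```bash
python3 go.py 1 .024 0
```

```text
t 18.75 grasp [0.5832 0.3456 0.0279] jaw 132.25 q6 -11.6 q1 30.6 F [ 0.5 -0.   0.5] w 0.0398
q6 now -12.0 then -12.0 turn [-0.0019  0.0014 -0.0003] shift [ 0.0039  0.0015 -0.0004] rows 0.1
```

>>> move_arm(plan="0 0 0 0.004 0.0015 0 0.03;0 0 0 0.004 0.0015 0 0.02;0 0 0 0.004 0.0015 0 0.005;0 0 0 0.004 0.0015 0 0.005;0 0 0 0.004 0.0015 0 0.005;0 0 0 0.004 0.0015 0 0.005")

```text
t: 19.25
ee_pos: [0.584, 0.3491, 0.0324]
eef_rot: [-9.9, 89.6, 32.4]
force: [-0.8, -1.6, 7.1]
gripper_width: 0.0139
```

```bash
python3 w.py
```

```text
t 19.25 grasp [0.5841 0.3491 0.0264] jaw 132.34 q6 -11.5 q1 30.9 F [-0.8 -1.6  7.1] w 0.0139
grasp in well [0.0156 0.4912 0.0264] tilt [ 0.0056  0.0036 -1.    ]
```

>>> move_arm(plan="0 0 0 -0.02 0 0 0.005;0 0 0 -0.06 0 0 0.005;0 0 0 -0.1 0 0 0.005;0 0 0 -0.125 0 0 0.005;0 0 0 -0.125 0 0 0.005;0 0 0 -0.125 0 0 0.005")

```text
t: 19.75
ee_pos: [0.5837, 0.3492, 0.1577]
eef_rot: [-6.1, 89.5, 36.3]
force: [-0.0, 0.2, -3.4]
gripper_width: 0.0137
```

```bash
python3 pl.py 43 -39 150 90
```

```text
t 19.75 grasp [0.5838 0.3493 0.1517] jaw 132.36 q6 -11.5 q1 30.9 F [-0.   0.2 -3.4] w 0.0137
q6 now -11.0 then -14.0 turn [ 0.7923  0.0082 -0.0025] shift [-0.0009 -0.3921 -0.358 ] rows 12.7
```

>>> move_arm(plan="0.79 0.008 0 -0.005 -0.235 -0.215 0.005;0.79 0.008 0 -0.005 -0.235 -0.215 0.005;0.79 0.008 0 -0.005 -0.235 -0.215 0.005;0.79 0.008 0 -0.005 -0.235 -0.215 0.005;0.79 0.008 0 -0.005 -0.235 -0.215 0.005;0.79 0.008 0 -0.005 -0.235 -0.215 0.005;0.79 0.008 0 -0.005 -0.235 -0.215 0.005;0.79 0.008 0 -0.005 -0.235 -0.215 0.005")

```text
t: 20.42
ee_pos: [0.5798, 0.0262, 0.1573]
eef_rot: [-165.8, 89.5, -168.9]
force: [-0.5, 0.1, -3.0]
gripper_width: 0.0135
```

```bash
python3 pl.py 43 -39 90 90
```

```text
t 20.42 grasp [0.5798 0.0262 0.1513] jaw 86.86 q6 5.8 q1 2.6 F [-0.5  0.1 -3. ] w 0.0135
q6 now 6.0 then -14.0 turn [-0.0018 -0.0082  0.0021] shift [ 0.0616 -0.2073  0.0154] rows 5.2
```

>>> move_arm(plan="0 0 0 0 -0.207 0.015 0.005;0 0 0 0 -0.207 0.015 0.005;0 0 0 0 -0.207 0.015 0.005;0 0 0 0 -0.207 0.015 0.005;0 0 0 0 -0.207 0.015 0.005;0 0 0 0.03 -0.207 0.015 0.005;0 0 0 0.06 -0.207 0.015 0.005;0 0 0 0.06 -0.207 0.015 0.005")

```text
t: 21.08
ee_pos: [0.5803, -0.177, 0.0918]
eef_rot: [169.9, 89.0, 166.8]
force: [-2.0, 0.7, -4.7]
gripper_width: 0.0139
```

```bash
python3 pl.py 43 -39 35 90; python3 pit.py "[(-43,-39,90),(43,-39,90)]" 2
```

```text
t 21.08 grasp [ 0.5802 -0.177   0.0858] jaw 86.98 q6 -13.9 q1 -16.9 F [-2.   0.7 -4.7] w 0.0139
q6 now -14.0 then -14.0 turn [ 0.0003 -0.0166 -0.003 ] shift [ 0.0507 -0.0047  0.0042] rows 1.2
```

View pics/ps2.png

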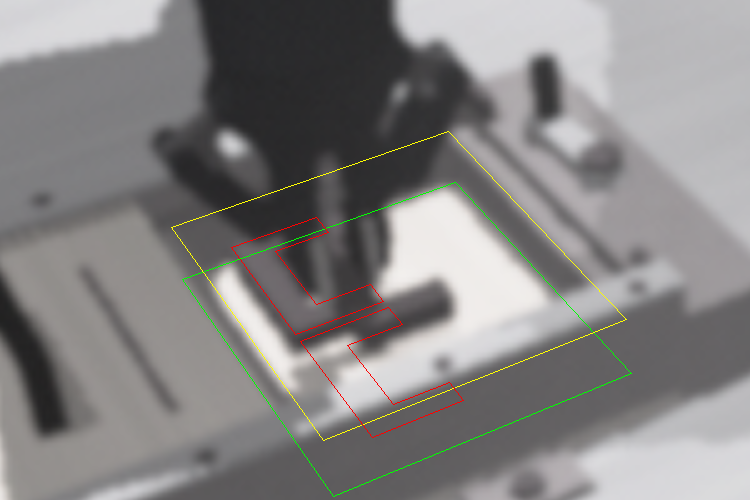

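>>> move_arm(plan="0 -0.008 0 0 -0.0047 0.007 0.005;0 -0.008 0 0.02 -0.0047 0.007 0.005;0 -0.008 0 0.03 -0.0047 0.007 0.005;0 -0.008 0 0.03 -0.0047 0.007 0.005")

```text
t: 21.52
ee_pos: [0.5924, -0.182, 0.0685]
eef_rot: [8.8, 89.9, 6.0]
force: [-0.3, 0.3, -2.5]
gripper_width: 0.0135
```

```bash
python3 pl.py 46 -39 35 90
```

```text
t 21.52 grasp [ 0.5924 -0.182   0.0625] jaw 87.14 q6 -14.2 q1 -17.1 F [-0.3  0.3 -2.5] w 0.0135
q6 now -14.0 then -14.0 turn [ 0.003   0.0023 -0.0004] shift [ 0.0275 -0.0002 -0.0061] rows 0.7
```

>>> move_arm(plan="0 0.002 0 0 0 -0.006 0.005;0 0.002 0 0 0 -0.006 0.005;0 0.002 0 0.008 0 -0.006 0.005;0 0.002 0 0.018 0 -0.006 0.005;0 0.002 0 0.026 0 -0.006 0.005;0 0.002 0 0.026 0 -0.006 0.005")

```text
t: 22.02
ee_pos: [0.5854, -0.1818, 0.0411]
eef_rot: [155.5, 89.9, 152.6]
force: [-0.2, -0.2, -2.1]
gripper_width: 0.0138
```

```bash
python3 pl.py 46 -39 33 90
```

```text
t 22.02 grasp [ 0.5853 -0.1818  0.0351] jaw 87.09 q6 -14.4 q1 -17.3 F [-0.2 -0.2 -2.1] w 0.0138
q6 now -14.0 then -14.0 turn [ 0.0022 -0.0015 -0.0007] shift [0.0021 0.     0.001 ] rows 0.1
```

>>> move_arm(plan="0 0 0 0.002 0 0 0.005;0 0 0 0.0025 0 0 0.005;0 0 0 0.0025 0 0 0.024;0 0 0 0.0025 0 0 0.024;0 0 0 0.0025 0 0 0.024;0 0 0 -0.03 0 0 0.024;0 0 0 -0.07 0 0 0.024;0 0 0 -0.1 0 0 0.024")

```text
t: 22.68
ee_pos: [0.5871, -0.1824, 0.146]
eef_rot: [-9.2, 89.8, -12.1]
force: [1.3, -1.1, 0.6]
gripper_width: 0.024
```

```bash
python3 pit.py "[(-43,-39,90),(43,-39,90)]" 3;  python3 - <<'E'
from rig import *
from sp import *
S=np.load("S.npy")
t=snapshot("top")
print([(round(d["score"],2),[round(v) for v in d["location"]]) for d in pinpoint(t,"spacer0")])
x,f,v=fit(t,(209.7,280.9),yaws=[S[0][2]]);print(x,f,v)
s=sense();st(s); tgx(s,[S[0][0],S[0][1],.15],np.degrees(S[0][2])+180)
E
```

```text
[(0.78, [167, 179]), (0.63, [431, 256]), (0.62, [160, 240]), (0.59, [434, 220]), (0.57, [209, 282])]
[ 0.43610302  0.34672837 -0.08171014] 37.727909936773514 469.86237228541546
t 22.88 grasp [ 0.5879 -0.1827  0.1391] jaw 87.09 q6 -14.4 q1 -17.3 F [ 0.4  0.5 -1. ] w 0.0236
q6 now -14.0 then -47.0 turn [-1.542   0.0033  0.0047] shift [-0.0123  0.5211 -0.1786] rows 13.2
```

View pics/ps3.png

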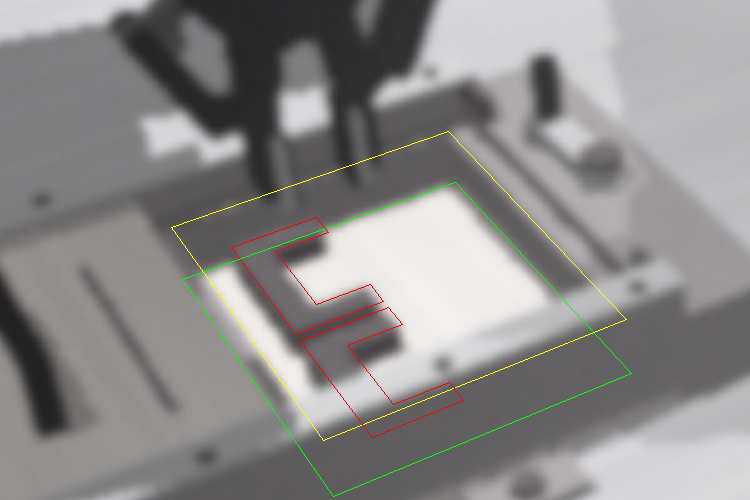

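View pics/pt3.png

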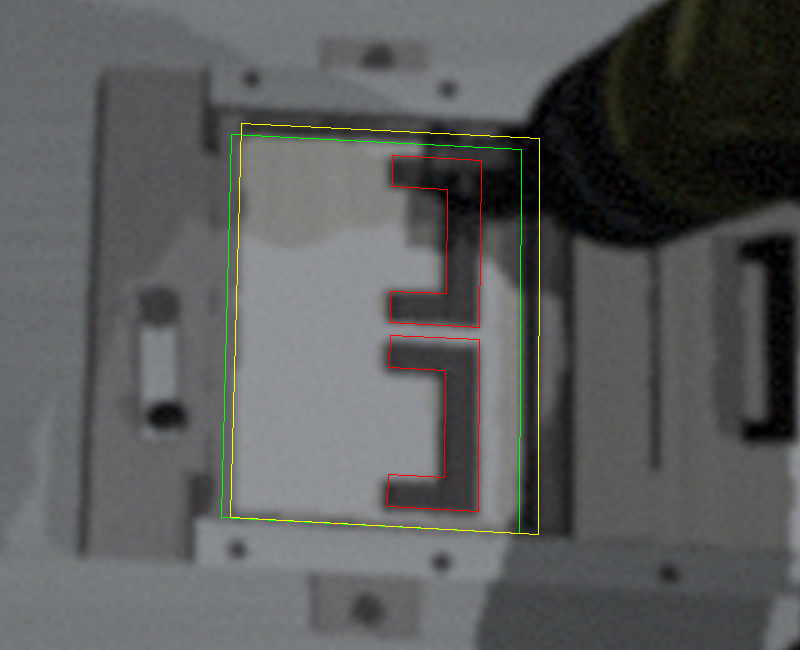

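>>> move_arm(plan="-0.95 0 0 -0.015 0.3 -0.1 0.045;-0.95 0 0 -0.015 0.3 -0.1 0.045;-0.95 0 0 -0.015 0.3 -0.1 0.045;-0.95 0 0 -0.015 0.3 -0.1 0.045;-0.95 0 0 -0.015 0.3 -0.1 0.045;-0.95 0 0 -0.015 0.3 -0.1 0.045;-0.95 0 0 -0.015 0.3 -0.1 0.045;-0.95 0 0 -0.015 0.3 -0.1 0.045")

```text
t: 23.55
ee_pos: [0.4996, 0.1254, 0.157]
eef_rot: [102.7, 89.9, 154.7]
force: [-0.1, -0.8, -0.6]
gripper_width: 0.0452
```

```bash
python3 go.py 0 .11 180
```

```text
t 23.55 grasp [0.4996 0.1254 0.151 ] jaw 141.98 q6 -37.9 q1 14.1 F [-0.1 -0.8 -0.6] w 0.0452
q6 now -38.0 then -47.0 turn [-5.839e-01  1.000e-04 -1.100e-03] shift [0.0412 0.1866 0.1352] rows 5.6
```

>>> move_arm(plan="-0.584 0 0 0 0.1866 0.135 0.045;-0.584 0 0 0 0.1866 0.135 0.045;-0.584 0 0 0 0.1866 0.135 0.045;-0.584 0 0 0 0.1866 0.135 0.045;-0.584 0 0 0 0.1866 0.135 0.045;-0.584 0 0 0.02 0.1866 0.135 0.045;-0.584 0 0 0.04 0.1866 0.135 0.045;-0.584 0 0 0.04 0.1866 0.135 0.045")

```text
t: 24.22
ee_pos: [0.4365, 0.3435, 0.1132]
eef_rot: [143.5, 89.6, -131.3]
force: [-0.5, 0.2, -0.1]
gripper_width: 0.0451
```

```bash
python3 - <<'E'
from rig import *
from h import *
p=snapshot("scene")
b=(290,110,470,230)
cv2.imwrite(f"pics/s11.png",cv2.resize(p["frame"][b[1]:b[3],b[0]:b[2],::-1],None,fx=4.4,fy=4.4,interpolation=cv2.INTER_CUBIC))
E
python3 go.py 0 .027 180
```

```text
t 24.27 grasp [0.4373 0.3428 0.1089] jaw 175.07 q6 -46.9 q1 38.1 F [ 0.1 -0.4 -0.5] w 0.0449
q6 now -47.0 then -47.0 turn [-0.0065 -0.005  -0.0032] shift [0.0819 0.0015 0.0042] rows 2.0
```

View pics/s11.png

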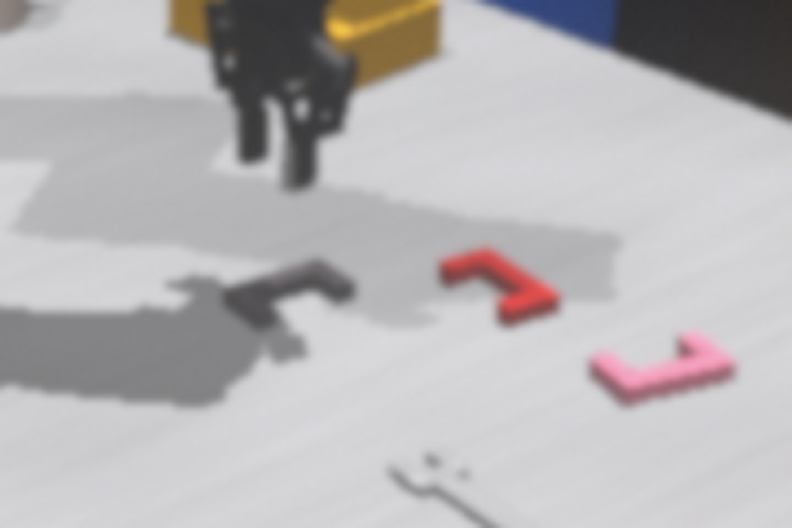

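Spacer in place at (290,285) in the crop, gripper above it. Descend without the tilt trim (it was transient).

>>> move_arm(plan="-0.006 0 0 0.03 0.0015 0.004 0.04;-0.006 0 0 0.06 0.0015 0.004 0.04;-0.006 0 0 0.078 0.0015 0.004 0.04;-0.006 0 0 0.081 0.0015 0.004 0.04;-0.006 0 0 0.081 0.0015 0.004 0.04")

```text
t: 24.68
ee_pos: [0.4385, 0.3467, 0.0364]
eef_rot: [169.2, 89.9, -105.5]
force: [0.6, -0.0, -1.2]
gripper_width: 0.0398
```

```bash
python3 go.py 0 .024 180
```

```text
t 24.68 grasp [0.4385 0.3467 0.0304] jaw 175.25 q6 -46.9 q1 38.4 F [ 0.6 -0.  -1.2] w 0.0398
q6 now -47.0 then -47.0 turn [-0.0034 -0.0022 -0.0004] shift [ 0.0064  0.0026 -0.0001] rows 0.2
```

>>> move_arm(plan="0 0 0 0.006 0.0026 0 0.03;0 0 0 0.006 0.0026 0 0.02;0 0 0 0.006 0.0026 0 0.005;0 0 0 0.006 0.0026 0 0.005;0 0 0 0.006 0.0026 0 0.005;0 0 0 0.006 0.0026 0 0.005")

```text
t: 25.18
ee_pos: [0.437, 0.3488, 0.0323]
eef_rot: [-77.3, 89.8, 8.0]
force: [-0.5, -1.1, 7.4]
gripper_width: 0.0137
```

```bash
python3 w.py
```

```text
t 25.18 grasp [0.437  0.3488 0.0263] jaw 175.32 q6 -46.7 q1 38.6 F [-0.5 -1.1  7.4] w 0.0137
grasp in well [-0.1312  0.483   0.0263] tilt [ 3.e-03  4.e-04 -1.e+00]
```

>>> move_arm(plan="0 0 0 -0.02 0 0 0.005;0 0 0 -0.06 0 0 0.005;0 0 0 -0.1 0 0 0.005;0 0 0 -0.125 0 0 0.005;0 0 0 -0.125 0 0 0.005;0 0 0 -0.125 0 0 0.005")

```text
t: 25.68
ee_pos: [0.4373, 0.3495, 0.1579]
eef_rot: [-59.0, 89.7, 26.3]
force: [0.2, -0.3, -2.4]
gripper_width: 0.0139
```

```bash
python3 pl.py 0 39 150 90
```

```text
t 25.68 grasp [0.4374 0.3495 0.1519] jaw 175.33 q6 -46.7 q1 38.7 F [ 0.2 -0.3 -2.4] w 0.0139
q6 now -47.0 then -8.0 turn [1.5423e+00 5.8000e-03 1.5000e-03] shift [ 0.0014 -0.1436 -0.4408] rows 12.3
```

>>> move_arm(plan="0.98 0 0 -0.005 -0.095 -0.29 0.005;0.98 0 0 -0.005 -0.095 -0.29 0.005;0.98 0 0 -0.005 -0.095 -0.29 0.005;0.98 0 0 -0.005 -0.095 -0.29 0.005;0.98 0 0 -0.005 -0.095 -0.29 0.005;0.98 0 0 -0.005 -0.095 -0.29 0.005;0.98 0 0 -0.005 -0.095 -0.29 0.005;0.98 0 0 -0.005 -0.095 -0.29 0.005")

```text
t: 26.35
ee_pos: [0.5067, 0.0468, 0.1594]
eef_rot: [-134.2, 89.8, -105.6]
force: [0.3, 0.5, -1.6]
gripper_width: 0.0139
```

```bash
python3 pl.py 0 39 150 90
```

```text
t 26.35 grasp [0.5067 0.0468 0.1534] jaw 118.59 q6 -23.2 q1 5.4 F [ 0.3  0.5 -1.6] w 0.0139
q6 now -23.0 then -8.0 turn [ 0.5519 -0.0015  0.0028] shift [ 0.0038 -0.1484 -0.0377] rows 4.4
```

>>> move_arm(plan="0.552 0 0 0 -0.1484 -0.038 0.005;0.552 0 0 0 -0.1484 -0.038 0.005;0.552 0 0 0 -0.1484 -0.038 0.005;0.552 0 0 0 -0.1484 -0.038 0.005;0.552 0 0 0 -0.1484 -0.038 0.005;0.552 0 0 0.02 -0.1484 -0.038 0.005;0.552 0 0 0.05 -0.1484 -0.038 0.005;0.552 0 0 0.06 -0.1484 -0.038 0.005")

```text
t: 27.02
ee_pos: [0.5429, -0.0962, 0.0962]
eef_rot: [172.2, 89.7, 169.7]
force: [-1.2, 0.0, -2.2]
gripper_width: 0.0136
```

>>> move_arm(plan="0 0 0 0 0 0 0.005;0 0 0 0 0 0 0.005")

```text
t: 27.18
ee_pos: [0.5451, -0.096, 0.1001]
eef_rot: [170.5, 89.9, 168.1]
force: [0.0, -0.1, -1.1]
gripper_width: 0.0138
```

```bash
python3 pl.py 0 39 35 90
```

```text
t 27.18 grasp [ 0.5451 -0.096   0.0941] jaw 87.56 q6 -7.6 q1 -10.0 F [ 0.  -0.1 -1.1] w 0.0138
q6 now -8.0 then -8.0 turn [ 0.0105 -0.0019 -0.0003] shift [ 0.0591 -0.0056 -0.0002] rows 1.4
```

>>> move_arm(plan="0.01 0 0 0.01 -0.0056 0 0.005;0.01 0 0 0.025 -0.0056 0 0.005;0.01 0 0 0.045 -0.0056 0 0.005;0.01 0 0 0.056 -0.0056 0 0.005;0.01 0 0 0.058 -0.0056 0 0.005;0.01 0 0 0.058 -0.0056 0 0.005")

```text
t: 27.68
ee_pos: [0.546, -0.102, 0.0431]
eef_rot: [-8.8, 90.0, -11.9]
force: [-0.4, 0.3, -2.6]
gripper_width: 0.0137
```

```bash
python3 pl.py 0 39 33 90
```

```text
t 27.68 grasp [ 0.546  -0.102   0.0371] jaw 86.97 q6 -7.6 q1 -10.6 F [-0.4  0.3 -2.6] w 0.0137
q6 now -8.0 then -8.0 turn [0.0001 0.0006 0.0001] shift [ 0.0041  0.0004 -0.0015] rows 0.1
```

>>> move_arm(plan="0 0 0 0.003 0 -0.0015 0.005;0 0 0 0.0045 0 -0.0015 0.005;0 0 0 0.0045 0 -0.0015 0.024;0 0 0 0.0045 0 -0.0015 0.024;0 0 0 0.0045 0 -0.0015 0.024;0 0 0 -0.03 0 -0.0015 0.024;0 0 0 -0.07 0 -0.0015 0.024;0 0 0 -0.11 0 -0.0015 0.024")

```text
t: 28.35
ee_pos: [0.5438, -0.1017, 0.1542]
eef_rot: [168.2, 90.0, 165.2]
force: [0.4, 0.5, -0.2]
gripper_width: 0.0238
```

```bash
python3 - <<'E'
from rig import *
from h import *
W=W_(); s=sense(); st(s); tgx(s,w2(W,[0,-.164,.15])[0],90+np.degrees(W[2]))
E
```

```text
t 28.35 grasp [ 0.5438 -0.1017  0.1482] jaw 86.97 q6 -7.6 q1 -10.6 F [ 0.4  0.5 -0.2] w 0.0238
q6 now -8.0 then -27.0 turn [ 0.0002 -0.0004 -0.0001] shift [-0.0018 -0.2028  0.0008] rows 4.9
```

>>> move_arm(plan="0 0 0 0 -0.2028 0 0.045;0 0 0 0 -0.2028 0 0.045;0 0 0 0 -0.2028 0 0.045;0 0 0 0 -0.2028 0 0.045;0 0 0 0 -0.2028 0 0.045;0 0 0 0 -0.2028 0 0.045;0 0 0 0 -0.2028 0 0.045;0 0 0 0 -0.2028 0 0.045")

```text
t: 29.02
ee_pos: [0.5338, -0.3041, 0.1533]
eef_rot: [20.7, 89.9, 17.6]
force: [0.3, 0.2, 0.6]
gripper_width: 0.0451
```

```bash
python3 pit.py "[(-43,-39,90),(43,-39,90),(0,39,-90)]" 4; python3 pl.py 0 -164 87 90;  python3 - <<'E'
from rig import *
from h import *
t=snapshot("top");cv2.imwrite("pics/t12.png",t["frame"][:,:,::-1])
E
```

```text
t 29.12 grasp [ 0.5341 -0.3031  0.1474] jaw 87.06 q6 -26.7 q1 -29.6 F [ 0.1 -0.1 -0.4] w 0.0444
q6 now -27.0 then -27.0 turn [ 0.0016  0.0014 -0.0003] shift [ 0.0604 -0.0012 -0.0003] rows 1.4
```

View pics/pt4.png

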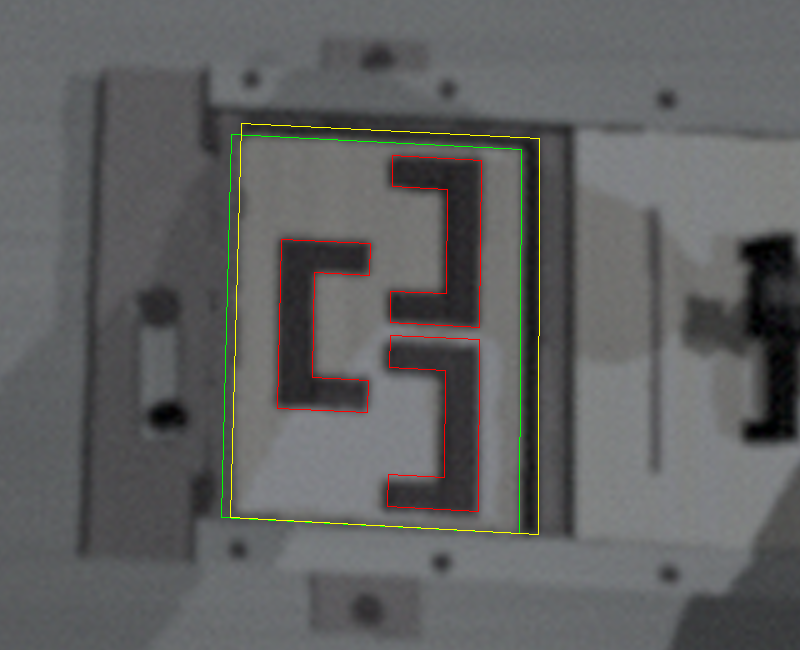

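View pics/ps4.png

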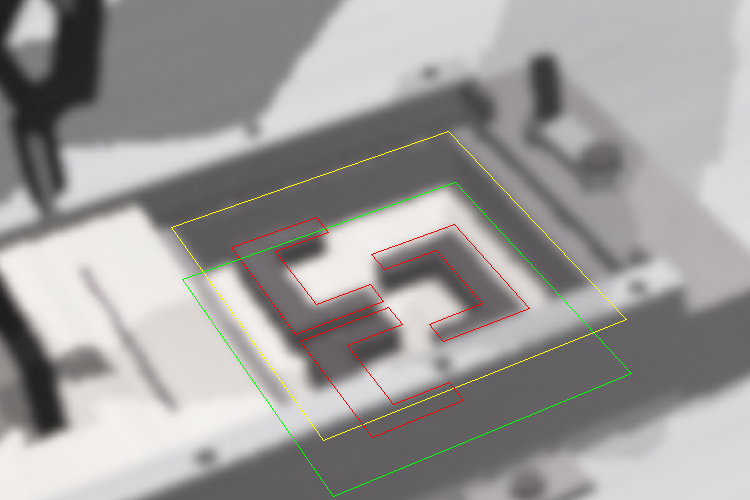

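View pics/t12.png

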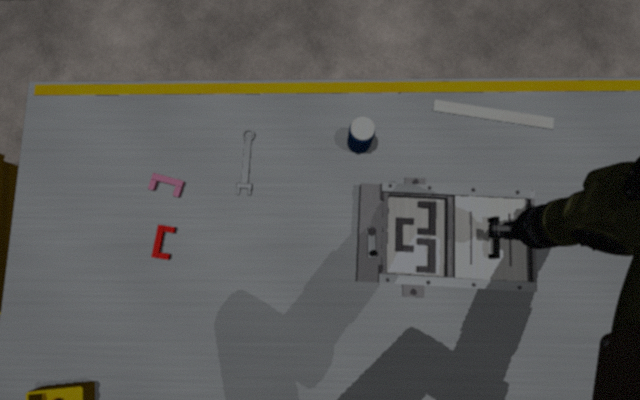

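>>> move_arm(plan="0 0 0 0.03 -0.001 0 0.045;0 0 0 0.058 -0.001 0 0.045;0 0 0 0.06 -0.001 0 0.045;0 0 0 0.06 -0.001 0 0.045;0 0 0 0.06 -0.001 0 0.045", grip_force=50)

```text
t: 29.58
ee_pos: [0.5346, -0.3049, 0.0944]
eef_rot: [-9.2, 89.9, -12.2]
force: [-0.7, -0.2, 0.8]
gripper_width: 0.0452
```

```bash
python3 pl.py 0 -164 87 90
```

```text
t 29.58 grasp [ 0.5346 -0.3049  0.0884] jaw 87.04 q6 -26.8 q1 -29.7 F [-0.7 -0.2  0.8] w 0.0452
q6 now -27.0 then -27.0 turn [0.0014 0.002  0.0003] shift [ 0.0014  0.0006 -0.0008] rows 0.0
```

>>> move_arm(plan="0 0 0 0.001 0.0006 -0.0008 0.002;0 0 0 0.001 0.0006 -0.0008 0.002;0 0 0 0.001 0.0006 -0.0008 0.002;0 0 0 0.001 0.0006 -0.0008 0.002;0 0 0 0.001 0.0006 -0.0008 0.002;0 0 0 0.001 0.0006 -0.0008 0.002")

```text
t: 30.08
ee_pos: [0.5343, -0.3044, 0.0941]
eef_rot: [9.8, 89.8, 6.8]
force: [-0.1, 4.6, 5.9]
gripper_width: 0.0114
```

```bash
python3 w.py
```

```text
t 30.08 grasp [ 0.5343 -0.3044  0.0881] jaw 87.0 q6 -26.7 q1 -29.7 F [-0.1  4.6  5.9] w 0.0114
grasp in well [ 0.0005 -0.1641  0.0881] tilt [ 4.2e-03  5.0e-04 -1.0e+00]
```

>>> move_arm(plan="0 0 0 -0.002 0 0 0.002;0 0 0 -0.0045 0 0 0.002;0 0 0 -0.0045 0 0 0.002;0 0 0 -0.0045 0 0 0.002")

```text
t: 30.42
ee_pos: [0.5328, -0.3048, 0.0964]
eef_rot: [-1.4, 90.0, -4.4]
force: [-0.1, -0.8, -7.2]
gripper_width: 0.011
```

```bash
python3 w.py; python3 pl.py 0 0 91 90
```

```text
t 30.42 grasp [ 0.5328 -0.3048  0.0904] jaw 86.96 q6 -26.7 q1 -29.8 F [-0.1 -0.8 -7.2] w 0.011
grasp in well [-0.001  -0.1646  0.0904] tilt [ 6.e-04 -0.e+00 -1.e+00]
t 30.42 grasp [ 0.5328 -0.3048  0.0904] jaw 86.96 q6 -26.7 q1 -29.8 F [-0.1 -0.8 -7.2] w 0.011
q6 now -27.0 then -11.0 turn [-0.      0.0006  0.    ] shift [-0.0006  0.1646  0.001 ] rows 3.9
```

>>> move_arm(plan="0 0 0 -0.0012 0.006 0.0005 0.002;0 0 0 -0.0012 0.016 0.001 0.002;0 0 0 -0.0012 0.028 0.001 0.002;0 0 0 -0.0012 0.041 0.001 0.002;0 0 0 -0.0012 0.054 0.001 0.002;0 0 0 -0.0012 0.066 0.001 0.002;0 0 0 -0.0012 0.075 0.001 0.002;0 0 0 -0.0012 0.08 0.001 0.002")

```text
t: 31.08
ee_pos: [0.5385, -0.223, 0.0982]
eef_rot: [10.3, 89.9, 7.4]
force: [-0.7, 0.0, -6.6]
gripper_width: 0.0109
```

```bash
python3 w.py; python3 pl.py 0 0 91 90
```

```text
t 31.08 grasp [ 0.5385 -0.223   0.0922] jaw 87.07 q6 -19.6 q1 -22.5 F [-0.7  0.  -6.6] w 0.0109
grasp in well [ 0.0004 -0.0826  0.0922] tilt [ 1.5e-03  2.0e-04 -1.0e+00]
t 31.08 grasp [ 0.5385 -0.223   0.0922] jaw 87.07 q6 -19.6 q1 -22.5 F [-0.7  0.  -6.6] w 0.0109
q6 now -20.0 then -11.0 turn [ 0.0019  0.0015 -0.0003] shift [ 0.0012  0.0826 -0.0002] rows 2.0
```

>>> move_arm(plan="0 0 0 0.0005 0.006 0 0.002;0 0 0 0.0005 0.016 0 0.002;0 0 0 0.0005 0.028 0 0.002;0 0 0 0.0005 0.041 0 0.002;0 0 0 0.0005 0.054 0 0.002;0 0 0 0.0005 0.066 0 0.002;0 0 0 0.0005 0.076 0 0.002;0 0 0 0.0005 0.082 0 0.002")

```text
t: 31.75
ee_pos: [0.5428, -0.1413, 0.0976]
eef_rot: [12.0, 89.9, 9.0]
force: [-0.5, -0.6, -6.9]
gripper_width: 0.0112
```

>>> move_arm(plan="0 0 0 0 0 0 0.002;0 0 0 0 0 0 0.002")

```text
t: 31.92
ee_pos: [0.5429, -0.1429, 0.0976]
eef_rot: [-25.8, 89.9, -28.7]
force: [0.5, -0.6, -7.2]
gripper_width: 0.0111
```

```bash
python3 w.py; python3 pl.py 0 0 79 90
```

```text
t 31.92 grasp [ 0.5429 -0.1429  0.0916] jaw 87.02 q6 -11.7 q1 -14.7 F [ 0.5 -0.6 -7.2] w 0.0111
grasp in well [ 0.0006 -0.0023  0.0916] tilt [ 1.6e-03 -9.0e-04 -1.0e+00]
t 31.92 grasp [ 0.5429 -0.1429  0.0916] jaw 87.02 q6 -11.7 q1 -14.7 F [ 0.5 -0.6 -7.2] w 0.0111
q6 now -12.0 then -11.0 turn [0.001  0.0017 0.0008] shift [ 0.0126  0.0024 -0.0006] rows 0.3
```

>>> move_arm(plan="0 0 0 0 0.002 0 0.002;0 0 0 0.004 0.002 0 0.002;0 0 0 0.008 0.002 0 0.002;0 0 0 0.011 0.002 0 0.002;0 0 0 0.0125 0.002 0 0.002;0 0 0 0.0125 0.002 0 0.002;0 0 0 0.0125 0.002 0 0.002")

```text
t: 32.5
ee_pos: [0.5427, -0.1415, 0.0861]
eef_rot: [-15.2, 89.9, -18.2]
force: [-5.0, 0.6, 5.4]
gripper_width: 0.0107
```

```bash
python3 w.py
```

```text
t 32.5 grasp [ 0.5427 -0.1415  0.0801] jaw 86.94 q6 -11.5 q1 -14.6 F [-5.   0.6  5.4] w 0.0107
grasp in well [ 0.0002 -0.001   0.0801] tilt [ 1.6e-03 -5.0e-04 -1.0e+00]
```

>>> move_arm(plan="0 0 0 0 0 0 0.045;0 0 0 0 0 0 0.045;0 0 0 0 0 0 0.045;0 0 0 -0.03 0 0 0.045;0 0 0 -0.07 0 0 0.045;0 0 0 -0.09 0 0 0.045;0 0 0 -0.09 0 0 0.045")

```text
t: 33.08
ee_pos: [0.5464, -0.142, 0.1806]
eef_rot: [-10.7, 89.4, -13.7]
force: [0.3, 0.3, -0.0]
gripper_width: 0.045
```

```bash
python3 - <<'E'
from rig import *
from h import *
W=W_(); s=sense(); st(s)
pin=w2(W,[-.05*np.sin(1.5),.108-.05*np.cos(1.5),.15])[0]; print(pin)
tgx(s,pin,-45+np.degrees(W[2])); tgx(s,pin,135+np.degrees(W[2]))
p=snapshot("scene");b=(130,180,290,290)
cv2.imwrite(f"pics/s13.png",cv2.resize(p["frame"][b[1]:b[3],b[0]:b[2],::-1],None,fx=5,fy=5,interpolation=cv2.INTER_CUBIC))
E
```

```text
t 33.08 grasp [ 0.5465 -0.1421  0.1746] jaw 86.97 q6 -11.5 q1 -14.6 F [ 0.3  0.3 -0. ] w 0.045
[ 0.49822924 -0.03354142  0.15      ]
q6 now -12.0 then 134.0 turn [ 2.3562  0.0076 -0.0116] shift [ 0.0238  0.1059 -0.0541] rows 18.9
q6 now -12.0 then -46.0 turn [-0.7853  0.0093  0.0061] shift [ 0.0238  0.1059 -0.0541] rows 6.3
```

View pics/s13.png

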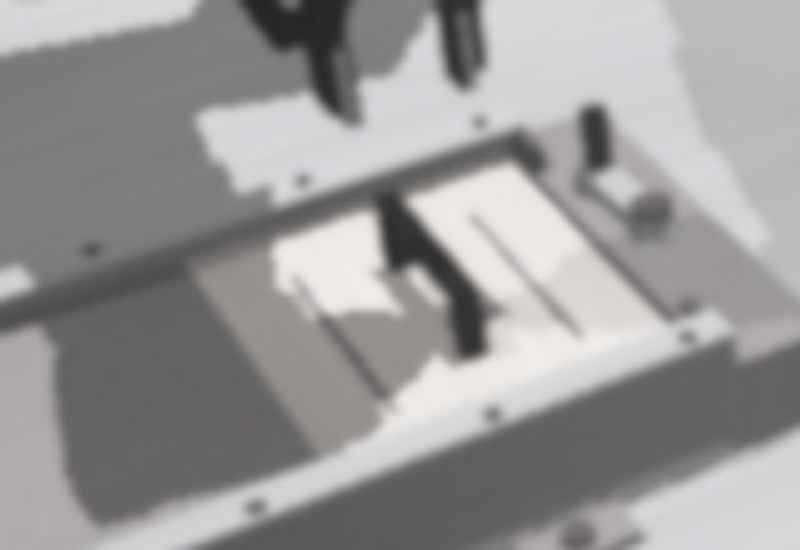

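>>> move_arm(plan="-0.785 0 0 0 0.105 -0.05 0.045;-0.785 0 0 0 0.105 -0.05 0.045;-0.785 0 0 0 0.105 -0.05 0.045;-0.785 0 0 0 0.105 -0.05 0.045;-0.785 0 0 0 0.105 -0.05 0.045;-0.785 0 0 0 0.105 -0.05 0.045;-0.785 0 0 0.02 0.105 -0.05 0.045;-0.785 0 0 0.02 0.105 -0.05 0.045", grip_force=30)

```text
t: 33.8
ee_pos: [0.4963, -0.0333, 0.1517]
eef_rot: [136.9, 89.8, 178.9]
force: [-0.6, -0.3, -1.4]
gripper_width: 0.0452
```

>>> move_arm(plan="0 0 0 0 0 0 0.045;0 0 0 0 0 0 0.045")

```text
t: 33.97
ee_pos: [0.498, -0.0336, 0.1547]
eef_rot: [-64.9, 90.0, -23.0]
force: [-0.2, -0.1, 0.3]
gripper_width: 0.0452
```

```bash
python3 - <<'E'
from rig import *
from h import *
W=W_(); s=sense(); st(s)
pin=w2(W,[-.05*np.sin(1.5),.108-.05*np.cos(1.5),.083])[0]
tgx(s,pin,135+np.degrees(W[2]))
p=snapshot("scene");b=(180,160,330,280)
cv2.imwrite(f"pics/s14.png",cv2.resize(p["frame"][b[1]:b[3],b[0]:b[2],::-1],None,fx=5,fy=5,interpolation=cv2.INTER_CUBIC))
E
```

```text
t 33.97 grasp [ 0.498  -0.0336  0.1487] jaw 131.88 q6 -45.7 q1 -3.9 F [-0.2 -0.1  0.3] w 0.0452
q6 now -46.0 then -46.0 turn [-0.0015  0.0002  0.0003] shift [ 0.0657 -0.0001  0.0002] rows 1.6
```

View pics/s14.png

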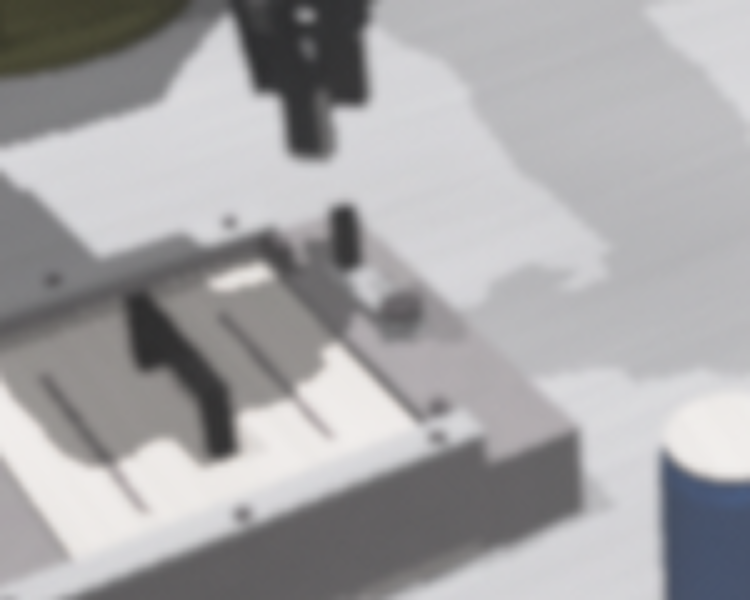

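>>> move_arm(plan="0 0 0 0.03 0 0 0.04;0 0 0 0.06 0 0 0.04;0 0 0 0.066 0 0 0.04;0 0 0 0.066 0 0 0.005;0 0 0 0.066 0 0 0.005;0 0 0 0.066 0 0 0.005;0 0 0 0.066 0 0 0.005;0 0 0 0.066 0 0 0.005")

```text
t: 34.68
ee_pos: [0.4979, -0.0334, 0.0899]
eef_rot: [-27.6, 90.0, 14.4]
force: [-6.4, 1.4, 1.9]
gripper_width: 0.0126
```

```bash
python3 latch.py 1.5 0 16
```

```text
t 34.68 grasp [ 0.4979 -0.0334  0.0839] jaw 131.96 q6 -45.8 q1 -3.8 F [-6.4  1.4  1.9] w 0.0126
r 0.05029006871541395 theta 1.503852312561928
1.41 [-0.     -0.004  -0.0028]
1.31 [-0.     -0.008  -0.0054]
1.22 [-0.     -0.0121 -0.0075]
1.12 [-0.     -0.0164 -0.0093]
1.03 [ 0.     -0.0209 -0.0106]
0.94 [ 0.     -0.0255 -0.0116]
0.84 [ 0.     -0.0302 -0.0121]
0.75 [ 0.     -0.0349 -0.0121]
0.66 [ 0.     -0.0395 -0.0117]
0.56 [ 0.     -0.0442 -0.0109]
0.47 [ 0.     -0.0487 -0.0097]
0.38 [ 0.     -0.0531 -0.008 ]
0.28 [ 0.     -0.0573 -0.0059]
0.19 [ 0.     -0.0612 -0.0035]
0.09 [ 0.     -0.065  -0.0006]
0.0 [ 0.     -0.0685  0.0025]
```

>>> move_arm(plan="0 0 0 0 -0.004 -0.0028 0.005;0 0 0 0 -0.0121 -0.0075 0.005;0 0 0 0 -0.0209 -0.0106 0.005;0 0 0 0 -0.0302 -0.0121 0.005;0 0 0 0 -0.0395 -0.0117 0.005;0 0 0 0 -0.0487 -0.0097 0.005;0 0 0 0 -0.0573 -0.0059 0.005;0 0 0 0 -0.065 -0.0006 0.005")

```text
t: 35.35
ee_pos: [0.54, -0.0821, 0.0895]
eef_rot: [98.2, 89.9, 140.1]
force: [-6.2, 5.4, -0.3]
gripper_width: 0.0128
```

```bash
python3 latch.py 0.09 -0.05 2
```

```text
t 35.35 grasp [ 0.54   -0.0821  0.0835] jaw 131.94 q6 -50.6 q1 -8.7 F [-6.2  5.4 -0.3] w 0.0128
r 0.05016411191348017 theta 0.11135681054390639
0.02 [-0.     -0.0033  0.0031]
-0.05 [-0.     -0.0058  0.0057]
```

>>> move_arm(plan="0 0 0 0 -0.003 0.002 0.005;0 0 0 0 -0.0045 0.0038 0.005;0 0 0 0 -0.0055 0.005 0.005;0 0 0 0 -0.0055 0.005 0.005")

```text
t: 35.68
ee_pos: [0.5455, -0.083, 0.0894]
eef_rot: [143.7, 89.7, -174.3]
force: [-12.9, 0.2, 6.0]
gripper_width: 0.0127
```

```bash
python3 latch.py 0.0 -0.05 1
```

```text
t 35.68 grasp [ 0.5454 -0.083   0.0834] jaw 131.95 q6 -50.6 q1 -8.6 F [-12.9   0.2   6. ] w 0.0127
r 0.05044663133572615 theta 0.002084091881951995
-0.05 [-0.     -0.0015  0.0022]
```

>>> move_arm(plan="0 0 0 0 0 0 0.04;0 0 0 0 0 0 0.04;0 0 0 0 0 0 0.04;0 0 0 -0.03 0 0 0.04;0 0 0 -0.07 0 0 0.04;0 0 0 -0.1 0 0 0.04;0 0 0 -0.13 0 0 0.04")

```text
t: 36.27
ee_pos: [0.5498, -0.0832, 0.2218]
eef_rot: [-51.7, 89.7, -9.8]
force: [0.6, -0.9, 0.2]
gripper_width: 0.04
```

```bash
python3 - <<'E'
from rig import *
from h import *
W=W_(); s=sense(); st(s)
tgx(s,[.40,.20,.25],80)
E
```

```text
t 36.27 grasp [ 0.5499 -0.0832  0.2158] jaw 131.95 q6 -50.5 q1 -8.6 F [ 0.6 -0.9  0.2] w 0.04
q6 now -51.0 then 37.0 turn [0.9066 0.0045 0.0021] shift [-0.0351  0.3107  0.078 ] rows 7.7
```

>>> move_arm(plan="0 0 0 -0.035 0.3 0.08 0.04;0 0 0 -0.035 0.3 0.08 0.04;0 0 0 -0.035 0.3 0.08 0.04;0 0 0 -0.035 0.3 0.08 0.04;0 0 0 -0.035 0.3 0.08 0.04;0 0 0 -0.035 0.3 0.08 0.04;0 0 0 -0.035 0.3 0.08 0.04;0 0 0 -0.035 0.3 0.08 0.04")

```text
t: 36.93
ee_pos: [0.4066, 0.197, 0.2554]
eef_rot: [-10.6, 89.7, 31.5]
force: [1.0, -1.0, -0.7]
gripper_width: 0.0401
```

```bash
python3 - <<'E'
from rig import *
from h import *
W=W_(); k=.001
t=snapshot("top"); p=snapshot("scene"); st(sense())
def draw(p,nm,box,sc):
    im=cv2.resize(p["frame"][:,:,::-1],None,fx=sc,fy=sc,interpolation=cv2.INTER_CUBIC)
    def pl(P,col):
        q=(proj(p,w2(W,np.array(P)*k))+.5)*sc-.5; cv2.polylines(im,[q.astype(np.int32)],True,col,1)
    pl([(x,y,57) for x,y in [(9,108),(9,48),(-9,48),(-9,108)]],(0,0,255))
    pl([(x,y,46) for x,y in [(94,80),(94,-80),(-94,-80),(-94,80)]],(0,255,0))
    x0,y0,x1,y1=[int(v*sc) for v in box]; cv2.imwrite(nm,im[y0:y1,x0:x1])
draw(t,"pics/ft.png",(340,120,500,270+20),5); draw(p,"pics/fs.png",(180,190,330,300),5)
cv2.imwrite("pics/fall.png",p["frame"][:,:,::-1])
print([(d["score"],d["location"]) for d in pinpoint(t,"latch_pin")])
E
```

```text
t 37.03 grasp [0.4073 0.1967 0.2493] jaw 132.24 q6 -16.5 q1 25.8 F [-0.5 -0.6  0.4] w 0.0405
[(0.69, [394.8, 230.7])]
```

View pics/ft.png

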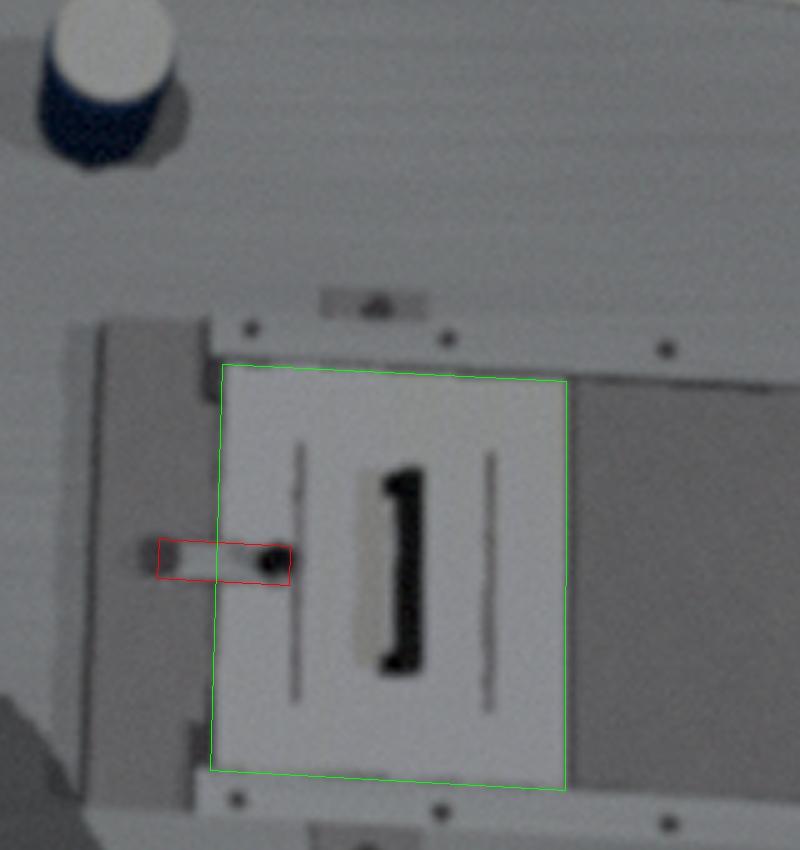

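View pics/fs.png

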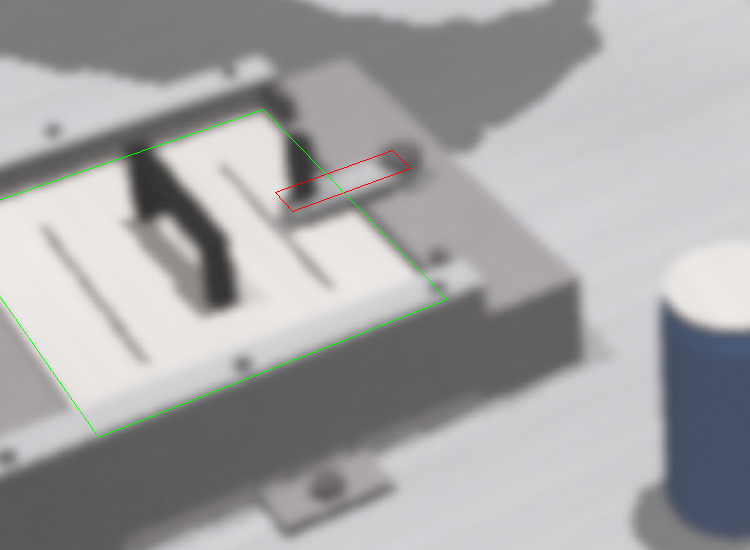

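View pics/fall.png

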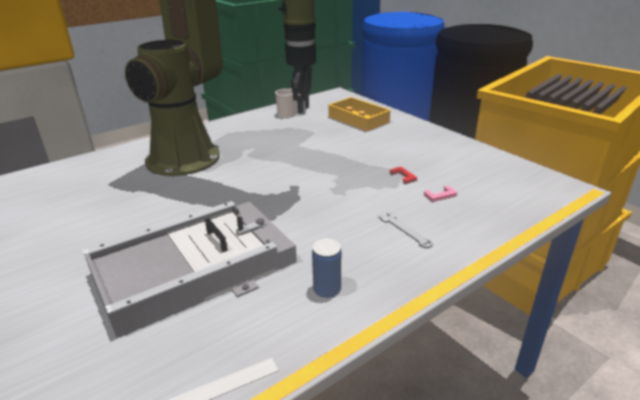

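The hatch is flush inside its green outline, and the latch bar lies on the predicted shut outline (pin at about (395,232) in the top view). The can, the wrench and both look-alikes haven't moved, and no dark spacer is left on the bench.

```bash
python3 - <<'E'
from rig import *
print(sign_off())
E
```

```text
the job is handed in; nothing more can be done
None
```

The spacer well is ready for the next run, and I handed the job in at about 37 s of the 208 s allowed.

- **Opening:** I swung the latch to about 1.5 rad. I then lifted the hatch about 11 mm and slid it along its channels to about y = -164 mm in the well's frame. It was left lying on the deck.
- **Spacers:** Only three dark-steel spacers were present. I laid all three flat in the pit, side by side with gaps between them. Both camera views showed them within a few mm of the planned spots before I closed the hatch.
- **Closing:** I slid the hatch back and lowered it until it seated; the gripper height matched the seat to within 1 mm. I pushed the latch against its shut stop until the wrist force reached about 13 N, with the computed angle at about 0.00 rad.

**Last checks:** In the final pictures the hatch lies flush in its seat outline and the latch bar lies on the predicted shut outline. The can, wrench, and the red and pink look-alikes looked unmoved, and the arm was clear of everything.

**What went wrong:** My first grip on the latch pin was about 4 mm off and pressed lightly (about 8 N), because I read the position while the arm was still settling. I regripped it properly. No other checks failed or disagreed.

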